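# Unstack the cooling blocks into their drip trays

### The arm

A 7-joint arm with a two-finger parallel gripper is mounted at the origin on a cart in front of the work surface, level with it; the furniture and walls round the work are solid. World frame = base frame: x ahead of the robot, y to its left, z up, the work surface at z = 0. Lengths are in m, angles in degrees, forces in N, time in s.
With the tool pointing down it reaches from about 0.425 to 0.875 m from the base axis. Payload 4.7 kg.
Tool frame: the origin (TCP) lies at the very end of the fingers, on their centre line; the grasp point (between the pads) lies 19 mm behind it (env.grip_point_offset is the distance from the TCP to the grasp point, in m); z points along the fingers, y is the line along which they close (so a half turn about z gives the same grasp; the last joint's range is limited). The gripper opens to 87 mm and grips with 3 to 60 N. Pads are 19 mm wide; open, the fingers measure 117 mm over their backs; the gripper's body (75 mm by 190 mm) begins 51 mm behind the grasp point.
Start: joints at [-70.124, 18.392, -4.016, 83.108, 1.295, 78.541, -3.26], TCP at [0.212, 0.614, 0.223] pointing down, gripper open.
Joint ranges: [-163.93, 163.93], [-17.29, 119.83], [-79.2, 71.16], [3.27, 140.29], [-89.18, 269.18], [5.43, 117.66], [-154.24, 154.24]. Speed limits (degrees/s): [147.25, 147.25, 180, 180, 180, 180, 180].

### API

Orientations are given as [roll, pitch, yaw] about the fixed x, y, z axes, in that order (R = Rz(yaw) Ry(pitch) Rx(roll)).
In Python, from cell import env gives the robot as it stands.
- The arm moves only by the tool jog_arm, never from a script. Its argument "motion" is a list of rows, each an object of numbers: "x", "y", "z": the shift along the tool's x, y, z in cm; "ax", "ay", "az": the turn, a rotation vector about the tool's x, y, z in degrees. In form: [{"x": .., "y": .., "z": .., "ax": .., "ay": .., "az": ..}, ...]. A call has exactly 5 rows; each row shifts and turns the commanded pose from where the row before left it, along the tool's axes as they then stand; what a row does not reach is not made up. A row lasts 1/10 s, in which the tool goes at most 50 mm and 8.59 degrees, less where a joint would pass 70% of its speed; a pose out of reach is approached as far as the arm can. A call is refused whole if a number of a shift passes 5 or a number of a turn 8.59, either way. A call with a gripper value outside its range is refused whole. "claw" is the gripper command: -1 is shut, 1 is fully open, values between are in proportion, set as the call begins (left out, the last holds). The fingers move at their own pace and stop on an object; "squeeze" is the grip in N (left out, the last holds). Time passes only in rows, so rows that do not move let the fingers close, or fill a call up. It gives the time, the measured TCP pose, the force, the opening and the grip force at its end, in the units of the state.
- env.get_obs(): the state, without advancing time (a new reading comes with each control period).
- env.read_camera(name): name is "scene" or "top" or "wrist"; returns the picture (420x560x3 uint8, red, green, blue); there is no depth.
- env.camera_params(name): a dict with "fx", "fy", "cx", "cy" (pixels), "extrinsics" (4x4, takes a point from world to camera coordinates). Camera axes: x right, y up, looking along -z (the intrinsics and any distortion apply to the point x, -y, -z); pixel columns grow to the right and rows downward; lengths in m; the calibration is good to about 2 mm. The wrist camera is an equidistant fisheye: a pixel r from the principal point sees the ray r / f radians off the axis. A picture is of the moment at which its call begins: read the wrist's pose just before it. camera_params takes no time and is no camera call; for the wrist camera it gives the pose at the moment of the call.
- env.sign_off(): hands the job in; it is judged then, once.
The state is a dict: "time_s": time; "qpos": joint angles; "joint_velocities": joint speeds; "effort": joint torques, N m; "tool_pos": TCP position; "tool_rot": TCP orientation; "force": force on the tool from outside, world axes, zero at the start; "wrist_torque": the same for the moment, N m; "grip_width": finger opening in m; "grasp_force": force on a finger pad.
Only numpy, scipy, OpenCV 4.12 (cv2) and the standard library are available. Lean on these libraries where they do the work, as an engineer would, in place of code of your own. Each camera call takes 0.05 s, during which the arm holds its last target. There are 200 camera calls.

### The job

The aluminium cooling blocks have come out of the freezer in one stack. Take the stack apart from the top down, one block at a time, leaving the rest of the stack standing where it is, and set each block flat inside the rim of the steel drip tray of its own shape and size (each tray is just a little larger than its block). Let go of them all and do not disturb the small brown bottle standing near the front edge of the bench.

Things in the scene. Friction and masses are not known exactly. Their poses are not given: they have to be found in the camera images.
- block_round_center (a point): centre (half-way up) of the round cooling block, which lies on top of the stack: bare aluminium disc, 44 mm diameter, 36 mm high, about 100 g, one large hole in its top face; z is up. All four blocks are 36 mm high and lie loosely on one another, the largest at the bottom; grip it across its diameter by the upper half of its side
- block_short_center (a point): centre (half-way up) of the short, nearly square, second-from-top cooling block of the stack: bare aluminium, 52 mm along its x, 64 mm along its y, 36 mm high, about 200 g, 20 small holes (4 x 5) drilled in its top face; z is up. All four blocks are 36 mm high and lie loosely on one another, the largest at the bottom; grip it across its 52 mm width by the upper half of its sides
- block_medium_center (a point): centre (half-way up) of the medium-length, third-from-top cooling block of the stack: bare aluminium, 58 mm along its x, 100 mm along its y, 36 mm high, about 360 g, 8 large holes (2 x 4) drilled in its top face; z is up. All four blocks are 36 mm high and lie loosely on one another, the largest at the bottom; grip it across its 58 mm width by the upper half of its sides
- block_long_center (a point): centre (half-way up) of the long, bottom cooling block of the stack: bare aluminium, 64 mm along its x, 140 mm along its y, 36 mm high, about 550 g, 24 holes (3 x 8) drilled in its top face; z is up. All four blocks are 36 mm high and lie loosely on one another, the largest at the bottom; grip it across its 64 mm width by the upper half of its sides
- tray_round_floor (a point): round drip dish, bare steel, fixed to the bench; this point is the centre of its inner floor, 3 mm above the bench. Inner diameter 60 mm (8 mm room round the round block); wall 3 mm thick, rim 7 mm above the inner floor (10 mm above the bench); z is up
- tray_short_floor (a point): smallest rectangular drip tray, bare steel, fixed to the bench; this point is the centre of its inner floor, 3 mm above the bench. Inside 68 mm along its x and 80 mm along its y (8 mm room on each side of the block it is meant for); walls 3 mm thick, rim 7 mm above the inner floor (10 mm above the bench); z is up
- tray_medium_floor (a point): middle-sized rectangular drip tray, bare steel, fixed to the bench; this point is the centre of its inner floor, 3 mm above the bench. Inside 74 mm along its x and 116 mm along its y (8 mm room on each side of the block it is meant for); walls 3 mm thick, rim 7 mm above the inner floor (10 mm above the bench); z is up
- tray_long_floor (a point): longest rectangular drip tray, bare steel, fixed to the bench; this point is the centre of its inner floor, 3 mm above the bench. Inside 80 mm along its x and 156 mm along its y (8 mm room on each side of the block it is meant for); walls 3 mm thick, rim 7 mm above the inner floor (10 mm above the bench); z is up
- amber_bottle: small brown glass bottle with a black cap, loose, 48 mm diameter, 95 mm high, standing upright near the front edge of the bench, before the centrifuge (not the one at the back right); a bystander, not to be disturbed. Origin at the centre of its underside, z up

How it is judged (in metres and radians):
On the way, in this order (a step that is already met when the one before it is completed fails the run):
1. the round block lies flat in the round tray, let go, with the rest of the stack still standing where it was (horizontal distance between block_round_center and tray_round_floor below 0.0105 m and z of block_round_center in the frame of tray_round_floor between 0.014 and 0.022 m and angle between block_round_center's own z axis and vertical below 0.06 rad and linear speed of block_round below 0.02 m/s and angular speed of block_round below 0.2 rad/s and contact force between the fingers and block_round below 0.2 N and distance of each of block_short_center, block_medium_center, block_long_center from where it was at the start of the episode below 0.03 m), for 0.2 s.
2. the short block lies flat in the short tray, let go, with the rest of the stack still standing where it was (horizontal distance between block_short_center and tray_short_floor below 0.015 m and z of block_short_center in the frame of tray_short_floor between 0.014 and 0.022 m and angle between block_short_center's own z axis and vertical below 0.06 rad and linear speed of block_short below 0.02 m/s and angular speed of block_short below 0.2 rad/s and contact force between the fingers and block_short below 0.2 N and distance of each of block_medium_center, block_long_center from where it was at the start of the episode below 0.03 m), for 0.2 s.
3. the medium block lies flat in the medium tray, let go, with the rest of the stack still standing where it was (horizontal distance between block_medium_center and tray_medium_floor below 0.0125 m and z of block_medium_center in the frame of tray_medium_floor between 0.014 and 0.022 m and angle between block_medium_center's own z axis and vertical below 0.06 rad and linear speed of block_medium below 0.02 m/s and angular speed of block_medium below 0.2 rad/s and contact force between the fingers and block_medium below 0.2 N and distance of block_long_center from where it was at the start of the episode below 0.03 m), for 0.2 s.
4. the long block lies flat in the long tray, let go (horizontal distance between block_long_center and tray_long_floor below 0.0125 m and z of block_long_center in the frame of tray_long_floor between 0.014 and 0.022 m and angle between block_long_center's own z axis and vertical below 0.06 rad and linear speed of block_long below 0.02 m/s and angular speed of block_long below 0.2 rad/s and contact force between the fingers and block_long below 0.2 N), for 0.2 s.
At the end, for the whole second after the job is handed in: each of the four blocks lies flat (tilt under 0.06 rad) on the floor of its own tray, inside its rim (centre within 10.5 mm of the tray's centre for the round block, 15 mm for the short, 12.5 mm for the medium and the long one, height within 4 mm), released and at rest (horizontal distance between block_round_center and tray_round_floor below 0.0105 m and z of block_round_center in the frame of tray_round_floor between 0.014 and 0.022 m and angle between each of block_round_center, block_short_center, block_medium_center, block_long_center's own z axis and vertical below 0.06 rad and linear speed of each of block_round, block_short, block_medium, block_long below 0.02 m/s and angular speed of each of block_round, block_short, block_medium, block_long below 0.2 rad/s and horizontal distance between block_short_center and tray_short_floor below 0.015 m and z of block_short_center in the frame of tray_short_floor between 0.014 and 0.022 m and horizontal distance between block_medium_center and tray_medium_floor below 0.0125 m and z of block_medium_center in the frame of tray_medium_floor between 0.014 and 0.022 m and horizontal distance between block_long_center and tray_long_floor below 0.0125 m and z of block_long_center in the frame of tray_long_floor between 0.014 and 0.022 m); the robot touches nothing.
It fails at once if the brown bottle is pushed more than 30 mm or knocked over (distance of amber_bottle from where it was at the start of the episode above 0.03 m or angle between amber_bottle's own z axis and vertical above 0.35 rad).
It also fails if it takes over 115 s, if anything falls off the work surface, if the arm or the gripper's body presses on something with over 40 N, if the wrist force passes 120 N, or if a joint passes its speed limit or range.

## Working session

There is one attempt and no reset: what is moved stays moved. The work goes in short steps, Python scripts to look and compute and a tool call to move; the robot and the scene stay as the last step left them, time stands still between calls to the robot, and variables do not carry over. Pictures are saved under pics/ and viewed, at most 14 in all, crops included, and the job is handed in when it is done.

Besides the shell and the picture viewer there is one more tool, called after "Request:" as name(argument=value, ...), one argument or row to a line, values as JSON. jog_arm: Moves the arm, as the interface text tells. Its arguments: {"type":"object","properties":{"motion":{"type":"array"},"claw":{"type":"number"},"squeeze":{"type":"number"}},"required":["motion"]}

```bash
ls; mkdir -p pics; python3 - <<'E'
from cell import env
import cv2,numpy as np
np.set_printoptions(precision=4,suppress=True)
o=env.get_obs();print(o['tool_pos'],o['tool_rot'],o['grip_width'],env.grip_point_offset,o['time_s'])
for n in('scene','top','wrist'):
    p=env.camera_params(n);print(n,p)
    im=env.read_camera(n);cv2.imwrite(f'pics/{n}0.png',im[:,:,::-1])
E
```

```text
pics
[0.2122 0.6138 0.2215] [-179.8898    0.006   160.9326] 0.08697523120162083 0.0187 0.0
scene {'fx': 482.74774771188396, 'fy': 482.74774771188396, 'cx': 276.89225900746095, 'cy': 207.94510276513728, 'extrinsics': array([[ 0.526 , -0.8503,  0.0178, -0.3153],
       [ 0.5867,  0.3779,  0.7162, -0.3675],
       [-0.6157, -0.3663,  0.6976, -1.0464],
       [ 0.    ,  0.    ,  0.    ,  1.    ]])}
top {'fx': 537.4270113416804, 'fy': 537.4270113416804, 'cx': 275.1540867325299, 'cy': 204.54402795881637, 'extrinsics': array([[ 0.0177, -0.9998,  0.0001, -0.0216],
       [ 0.9756,  0.0173,  0.2189, -0.5466],
       [-0.2189, -0.0038,  0.9757, -1.7312],
       [ 0.    ,  0.    ,  0.    ,  1.    ]])}
wrist {'fx': 325.19226210127806, 'fy': 325.19226210127806, 'cx': 277.47662938022876, 'cy': 209.60418482774898, 'extrinsics': array([[ 0.3269,  0.945 , -0.0017, -0.6488],
       [-0.9016,  0.3114, -0.3002,  0.0352],
       [-0.2831,  0.0997,  0.9539, -0.3921],
       [ 0.    ,  0.    ,  0.    ,  1.    ]])}
```

View pics/top0.png

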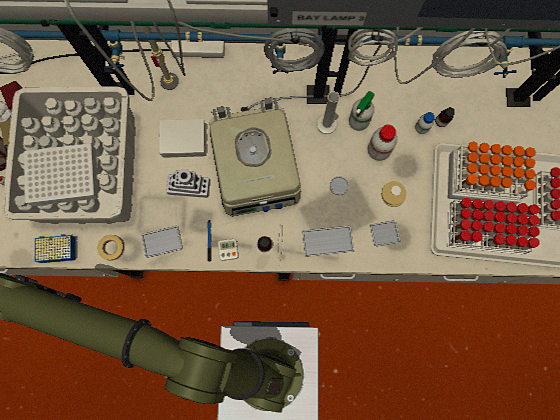

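View pics/scene0.png

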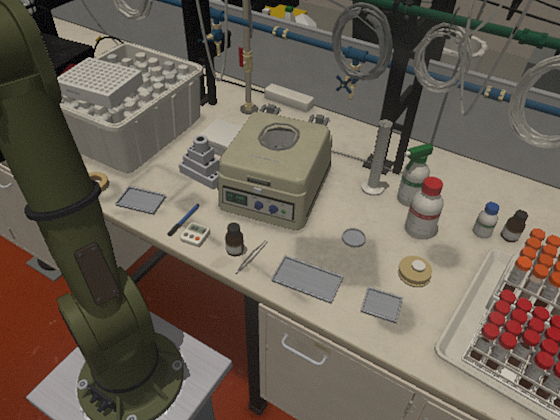

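The top view shows the stack at about (187,183), the medium tray at (163,241), the long tray at (327,241), the short tray at (385,234) and the round dish at (339,186). The bottle is at (265,243). I'll enlarge these areas.

```bash
python3 - <<'E'
import cv2,numpy as np
t=cv2.imread('pics/top0.png');s=cv2.imread('pics/scene0.png')
def grid(a,x0,y0,w,h,k):
    c=cv2.resize(a[y0:y0+h,x0:x0+w],None,fx=k,fy=k,interpolation=cv2.INTER_CUBIC)
    for x in range((x0+9)//10*10,x0+w,10):
        cv2.line(c,((x-x0)*k,0),((x-x0)*k,5),(0,0,255),1)
        if x%20==0: cv2.putText(c,str(x),((x-x0)*k,14),0,.33,(0,0,255),1)
    for y in range((y0+9)//10*10,y0+h,10):
        cv2.line(c,(0,(y-y0)*k),(5,(y-y0)*k),(0,0,255),1); cv2.putText(c,str(y),(6,(y-y0)*k+4),0,.33,(0,0,255),1)
    return c
cv2.imwrite('pics/topc.png',np.hstack([grid(t,135,165,80,100,4),grid(t,295,165,115,100,4)]))
cv2.imwrite('pics/scec.png',np.hstack([grid(s,110,125,120,95,3),grid(s,265,220,145,95,3)]))
E
```

```text
(no output)
```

View pics/topc.png

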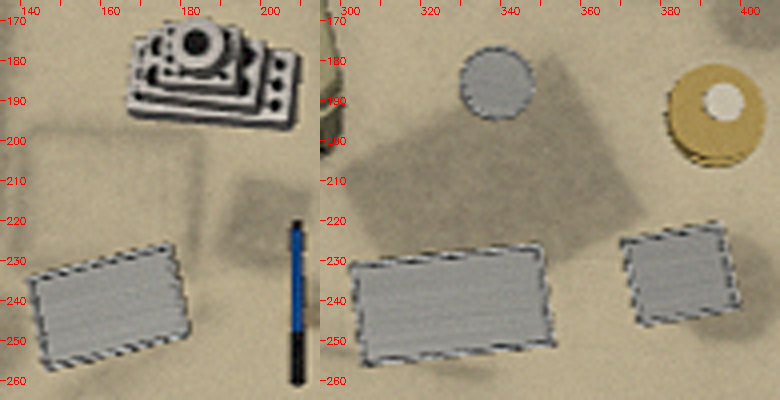

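View pics/scec.png

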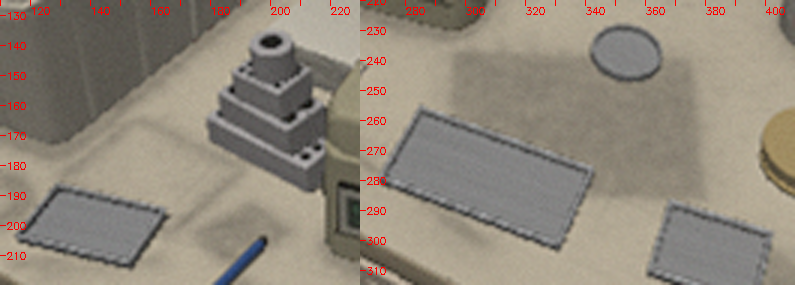

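The long, medium and short trays and the round dish have clear rim corners in the zoom. The centre of the round block's top is at about (185.5,176), and the front edge of the stack slopes slightly down to the right.

```bash
cat > h.py <<'E'
import numpy as np,cv2
from cell import env
np.set_printoptions(precision=4,suppress=True)
def ray(n,uv,z,p=None):
    p=p or env.camera_params(n);uv=np.atleast_2d(np.array(uv,float))
    a=(uv[:,0]-p['cx'])/p['fx'];b=(uv[:,1]-p['cy'])/p['fy']
    if n=='wrist':
        r=np.hypot(a,b)+1e-12;d=np.c_[a/r*np.sin(r),-b/r*np.sin(r),-np.cos(r)]
    else: d=np.c_[a,-b,-np.ones(len(a))]
    E=p['extrinsics'];R=E[:3,:3];c=-R.T@E[:3,3];d=d@R
    return c+d*((z-c[2])/d[:,2])[:,None]
def proj(n,X,p=None):
    p=p or env.camera_params(n);E=p['extrinsics'];q=np.atleast_2d(X)@E[:3,:3].T+E[:3,3]
    x,y,z=q[:,0],-q[:,1],-q[:,2]
    if n=='wrist':
        r=np.hypot(x,y);th=np.arctan2(r,z);return np.c_[p['cx']+p['fx']*th*x/r,p['cy']+p['fy']*th*y/r]
    return np.c_[p['cx']+p['fx']*x/z,p['cy']+p['fy']*y/z]
def rect(c):  # centre and yaw of long axis, sizes
    c=np.array(c)[:,:2];(m,s,a)=cv2.minAreaRect((c*1000).astype(np.float32))
    e=[c[1]-c[0],c[2]-c[1],c[2]-c[3],c[3]-c[0]]
    L=e[0]+e[2];W=e[1]+e[3]
    if np.hypot(*L)<np.hypot(*W): L,W=W,L
    return c.mean(0),np.degrees(np.arctan2(L[1],L[0])),np.hypot(*L)/2,np.hypot(*W)/2,np.degrees(np.arctan2(W[1],W[0]))
def tool():
    o=env.get_obs();print('t',o['time_s'],'pos',np.array(o['tool_pos']),'rot',np.array(o['tool_rot']),'w',o['grip_width'])
    return o
E
python3 - <<'E'
from h import *
T={'med':[(141.8,234.2),(177.5,225.8),(182.2,248.8),(147,257.5)],'long':[(302.5,230.8),(350.2,226.2),(353.8,251.5),(306,256.5)],'short':[(370,225),(395,220.8),(400,241.5),(375.2,246.2)]}
for k in T: print(k,*rect(ray('top',T[k],.01)))
print('round',ray('top',(339.2,185.8),.01),'blk',ray('top',(185.5,176.2),.144))
S={'med':[(103,0)]}
print('scene round dish',ray('scene',(265+(625-360)/3,220+52/3),.01),'blk',ray('scene',(110+272/3,125+43/3),.144))
print('scene long',*rect(ray('scene',[(265+(a-360)/3,220+b/3) for a,b in[(421,109),(593,170),(560,247),(386,182)]],.01)))
print('bottle',ray('top',(265,243),.05))
p=[(135+a/4,165+b/4) for a,b in[(127,108),(294,123),(299,58)]]
print('long blk',ray('top',p,.036))
E
```

```text
med [0.4235 0.3677] -75.15526108653249 0.12195046106911203 0.08150934579712804 -164.52233858522328
long [ 0.4346 -0.193 ] -83.20419391937097 0.16251405264187882 0.08755236877604333 -172.34441044743383
short [ 0.4649 -0.3859] -78.81045685231226 0.08645007531563742 0.07327616379081962 -167.91221774283116
round [[ 0.6286 -0.2319  0.01  ]] blk [[0.6164 0.2774 0.144 ]]
scene round dish [[ 0.6254 -0.2331  0.01  ]] blk [[0.6169 0.279  0.144 ]]
scene long [ 0.433  -0.1961] -82.42717658224102 0.1584027219118268 0.0864321715025109 -170.50430755595576
bottle [[0.4186 0.0193 0.05  ]]
long blk [[0.5896 0.3573 0.036 ]
 [0.579  0.2149 0.036 ]
 [0.6361 0.2132 0.036 ]]
```

```bash
cat >> h.py <<'E'
from scipy.spatial.transform import Rotation as Ro
import json
def Rd(yaw): return Ro.from_euler('xyz',[180,0,yaw],degrees=True)
def plan(wps):
    """wps: list of (x,y,z,yaw,nrows); prints rows, from measured pose, ramped evenly; rounded with error carried"""
    o=env.get_obs();P=np.array(o['tool_pos']);R=Ro.from_euler('xyz',o['tool_rot'],degrees=True)
    Pc=P.copy();first=True;rows=[]
    for (x,y,z,yaw,n) in wps:
        P0=Pc.copy();R0=R;rv=(R0.inv()*Rd(yaw)).as_rotvec(degrees=True)
        for i in range(1,n+1):
            g=P0+(np.array([x,y,z])-P0)*i/n
            d=np.round(R.inv().apply(g-Pc)*100,2);Pc=Pc+R.apply(d/100)
            t=np.round((R.inv()*(R0*Ro.from_rotvec(rv*i/n,degrees=True))).as_rotvec(degrees=True),1)
            R=R*Ro.from_rotvec(t,degrees=True)
            rows.append({k:float(v) for k,v in zip(('x','y','z','ax','ay','az'),[*d,*t]) if abs(v)>0})
    while len(rows)%5: rows.append({})
    for i in range(0,len(rows),5): print(json.dumps(rows[i:i+5]))
E
python3 - <<'E'
from h import *
o=tool();R=Ro.from_euler('xyz',o['tool_rot'],degrees=True)
E=env.camera_params('wrist')['extrinsics'];c=-E[:3,:3].T@E[:3,3]
print('cam in tool',R.inv().apply(c-o['tool_pos']),R.inv().apply(-E[2,:3]))
print('box front',ray('top',[(160,155),(205,152)],.05),'centrifuge left',ray('top',[(218,207),(212,140)],.15),ray('top',[(228,213)],.0))
plan([(.3,.5,.29,140,5),(.610,.280,.27,86,12)])
E
```

```text
t 0.15 pos [0.2123 0.6139 0.2217] rot [-179.9183    0.0064  160.932 ] w 0.08679835472350472
cam in tool [ 0.084  -0.0003 -0.1618] [-0.3001 -0.0001  0.9539]
box front [[0.7161 0.3855 0.05  ]
 [0.7296 0.2319 0.05  ]] centrifuge left [[0.5157 0.1682 0.15  ]
 [0.7382 0.1968 0.15  ]] [[0.5278 0.1499 0.    ]]
[{"x": -2.4, "y": -1.58, "z": -1.36, "az": 4.2}, {"x": -2.51, "y": -1.4, "z": -1.37, "az": 4.2}, {"x": -2.61, "y": -1.22, "z": -1.36, "az": 4.2}, {"x": -2.69, "y": -1.02, "z": -1.36, "ax": -0.1, "az": 4.1}, {"x": -2.76, "y": -0.82, "z": -1.37, "az": 4.2}]
[{"x": -3.16, "y": 0.25, "z": 0.17, "az": 4.5}, {"x": -3.12, "y": 0.51, "z": 0.17, "az": 4.5}, {"x": -3.08, "y": 0.74, "z": 0.17, "az": 4.5}, {"x": -3.01, "y": 0.99, "z": 0.16, "az": 4.5}, {"x": -2.93, "y": 1.21, "z": 0.17, "az": 4.5}]
[{"x": -2.82, "y": 1.45, "z": 0.17, "az": 4.5}, {"x": -2.7, "y": 1.66, "z": 0.17, "az": 4.5}, {"x": -2.56, "y": 1.86, "z": 0.17, "az": 4.5}, {"x": -2.4, "y": 2.06, "z": 0.17, "az": 4.5}, {"x": -2.24, "y": 2.25, "z": 0.16, "az": 4.5}]
[{"x": -2.05, "y": 2.41, "z": 0.17, "az": 4.5}, {"x": -1.86, "y": 2.57, "z": 0.17, "az": 4.5}, {}, {}, {}]
```

Request:
jog_arm(
  motion=[
    {"x": -2.4, "y": -1.6, "z": -1.4, "az": 4.2},
    {"x": -2.5, "y": -1.4, "z": -1.4, "az": 4.2},
    {"x": -2.6, "y": -1.2, "z": -1.4, "az": 4.2},
    {"x": -2.7, "y": -1.0, "z": -1.4, "az": 4.2},
    {"x": -2.8, "y": -0.8, "z": -1.4, "az": 4.2},
  ],
  claw=1,
)

```text
$.motion[0]: bad value
```

Request:
jog_arm(
  motion=[
    {"x": -3.2, "y": 0.25, "z": 0.17, "az": 4.5},
    {"x": -3.1, "y": 0.5, "z": 0.17, "az": 4.5},
    {"x": -3.1, "y": 0.75, "z": 0.17, "az": 4.5},
    {"x": -3.0, "y": 1.0, "z": 0.16, "az": 4.5},
    {"x": -2.9, "y": 1.2, "z": 0.17, "az": 4.5},
  ],
)

```text
$.motion[0]: bad value
```

Request:
jog_arm(
  motion=[
    {"x": -2.8, "y": 1.45, "z": 0.17, "az": 4.5},
    {"x": -2.7, "y": 1.65, "z": 0.17, "az": 4.5},
    {"x": -2.6, "y": 1.9, "z": 0.17, "az": 4.5},
    {"x": -2.4, "y": 2.1, "z": 0.17, "az": 4.5},
    {"x": -2.2, "y": 2.2, "z": 0.16, "az": 4.5},
  ],
)

```text
$.motion[0]: bad value
```

Request:
jog_arm(
  motion=[
    {"x": -2.0, "y": 2.4, "z": 0.17, "az": 4.5},
    {"x": -1.9, "y": 2.6, "z": 0.17, "az": 4.5},
    {},
    {},
    {},
  ],
)

```text
$.motion[0]: bad value
```

```bash
python3 - <<'E'
from h import *
tool();p=env.camera_params('wrist');im=env.read_camera('wrist')
import pickle;pickle.dump(p,open('w1.pkl','wb'))
cv2.imwrite('pics/w1.png',im[:,:,::-1])
E
```

```text
t 0.15 pos [0.2123 0.6139 0.2217] rot [-179.9183    0.0064  160.932 ] w 0.08679835472350472
```

View pics/w1.png

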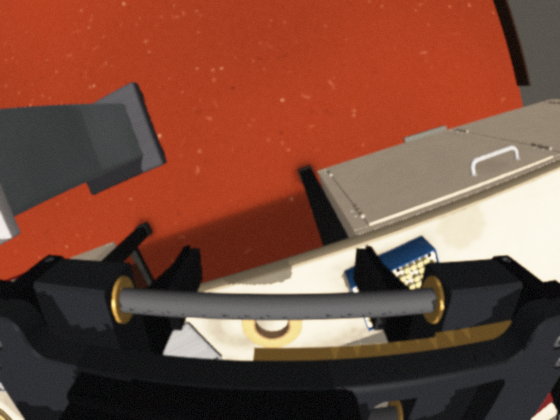

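The moves were refused and nothing moved. The picture shows only the start view, with the fingers at about (175,270) and (375,270). Every row seems to need all six numbers.

Request:
jog_arm(
  motion=[
    {"x": -2.4, "y": -1.6, "z": -1.4, "ax": 0, "ay": 0, "az": 4.2},
    {"x": -2.5, "y": -1.4, "z": -1.4, "ax": 0, "ay": 0, "az": 4.2},
    {"x": -2.6, "y": -1.2, "z": -1.4, "ax": 0, "ay": 0, "az": 4.2},
    {"x": -2.7, "y": -1.0, "z": -1.4, "ax": 0, "ay": 0, "az": 4.2},
    {"x": -2.8, "y": -0.8, "z": -1.4, "ax": 0, "ay": 0, "az": 4.2},
  ],
  claw=1,
)

```text
time_s: 0.7
tool_pos: [0.3011, 0.4992, 0.293]
tool_rot: [-180.0, 0.0, 139.7]
force: [-0.3, -0.3, 0.6]
grip_width: 0.0869
grasp_force: 0.0
```

Request:
jog_arm(
  motion=[
    {"x": -3.2, "y": 0.25, "z": 0.17, "ax": 0, "ay": 0, "az": 4.5},
    {"x": -3.1, "y": 0.5, "z": 0.17, "ax": 0, "ay": 0, "az": 4.5},
    {"x": -3.1, "y": 0.75, "z": 0.17, "ax": 0, "ay": 0, "az": 4.5},
    {"x": -3.0, "y": 1.0, "z": 0.16, "ax": 0, "ay": 0, "az": 4.5},
    {"x": -2.9, "y": 1.2, "z": 0.17, "ax": 0, "ay": 0, "az": 4.5},
  ],
)

```text
time_s: 1.2
tool_pos: [0.4314, 0.4069, 0.2837]
tool_rot: [-180.0, 0.0, 117.1]
force: [1.3, 0.3, 0.2]
grip_width: 0.0866
grasp_force: 0.0
```

Request:
jog_arm(
  motion=[
    {"x": -2.8, "y": 1.45, "z": 0.17, "ax": 0, "ay": 0, "az": 4.5},
    {"x": -2.7, "y": 1.65, "z": 0.17, "ax": 0, "ay": 0, "az": 4.5},
    {"x": -2.6, "y": 1.9, "z": 0.17, "ax": 0, "ay": 0, "az": 4.5},
    {"x": -2.4, "y": 2.1, "z": 0.17, "ax": 0, "ay": 0, "az": 4.5},
    {"x": -2.2, "y": 2.2, "z": 0.16, "ax": 0, "ay": 0, "az": 4.5},
  ],
)

```text
time_s: 1.7
tool_pos: [0.5607, 0.3151, 0.2752]
tool_rot: [-180.0, 0.0, 94.6]
force: [0.1, -0.1, 0.4]
grip_width: 0.087
grasp_force: 0.0
```

Request:
jog_arm(
  motion=[
    {"x": -2.0, "y": 2.4, "z": 0.17, "ax": 0, "ay": 0, "az": 4.5},
    {"x": -1.9, "y": 2.6, "z": 0.17, "ax": 0, "ay": 0, "az": 4.5},
    {"x": 0, "y": 0, "z": 0, "ax": 0, "ay": 0, "az": 0},
    {"x": 0, "y": 0, "z": 0, "ax": 0, "ay": 0, "az": 0},
    {"x": 0, "y": 0, "z": 0, "ax": 0, "ay": 0, "az": 0},
  ],
)

```text
time_s: 2.2
tool_pos: [0.6101, 0.2811, 0.272]
tool_rot: [-179.9, -0.0, 86.0]
force: [0.3, -0.3, -0.0]
grip_width: 0.0873
grasp_force: 0.0
```

```bash
sed -i "s/ if abs(v)>0})/})/; s/rows.append({})/rows.append({k:0 for k in ('x','y','z','ax','ay','az')})/" h.py; python3 - <<'E'
from h import *
tool();p=env.camera_params('wrist');im=env.read_camera('wrist')
import pickle;pickle.dump(p,open('w1.pkl','wb'))
cv2.imwrite('pics/w2.png',im[:,:,::-1])
E
```

```text
t 2.2 pos [0.6101 0.2811 0.272 ] rot [-179.9457   -0.0296   85.9815] w 0.08732531829774187
```

View pics/w2.png

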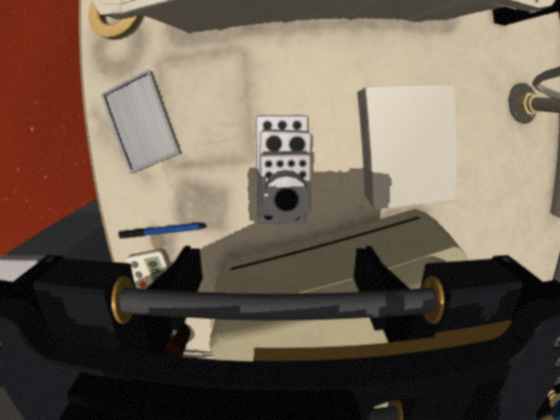

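The wrist view shows the stack at (285,170), with the round block's hole near (287,200). The medium tray is at (142,122) and the centrifuge edge is below the stack. I'll zoom in.

```bash
cat >> h.py <<'E'
def grid(a,x0,y0,w,h,k):
    c=cv2.resize(a[y0:y0+h,x0:x0+w],None,fx=k,fy=k,interpolation=cv2.INTER_CUBIC)
    for x in range((x0+9)//10*10,x0+w,10):
        cv2.line(c,((x-x0)*k,0),((x-x0)*k,5),(0,0,255),1)
        if x%20==0: cv2.putText(c,str(x),((x-x0)*k,14),0,.33,(0,0,255),1)
    for y in range((y0+9)//10*10,y0+h,10):
        cv2.line(c,(0,(y-y0)*k),(5,(y-y0)*k),(0,0,255),1); cv2.putText(c,str(y),(6,(y-y0)*k+4),0,.33,(0,0,255),1)
    return c
E
python3 - <<'E'
from h import *
import pickle
p=pickle.load(open('w1.pkl','rb'));im=cv2.imread('pics/w2.png')
print('proj round top',proj('wrist',[[.6166,.278,.144],[.6101,.2811,.144]],p))
cv2.imwrite('pics/w2c.png',np.hstack([grid(im,245,105,80,130,4),grid(im,95,60,95,130,4)]))
E
```

```text
proj round top [[286.1212 203.8261]
 [278.9174 201.0961]]
```

View pics/w2c.png

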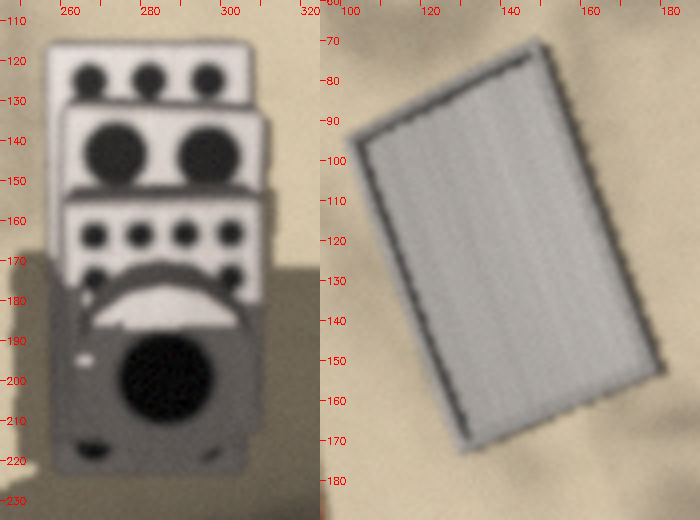

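In the zoom, the round hole is at (286.5,199.5). The far edges are at (256.8..307.5,115.8) for the long block, (260.8..310.8,132) for the medium and (260.5..310.2,154.6) for the short. The medium tray's corners are (103,95), (151,69.5), (181.5,153.5) and (131,173).

```bash
python3 - <<'E'
from h import *
import pickle
p=pickle.load(open('w1.pkl','rb'))
print('round',ray('wrist',(286.5,199.5),.144,p))
for n,z,e,L in(('long',.036,[(256.8,115.8),(307.5,115.8)],.14),('med',.072,[(260.8,132),(310.8,132.5)],.1),('short',.108,[(260.5,155),(310.2,154.3)],.064)):
    q=ray('wrist',e,z,p);d=q[1]-q[0];u=d/np.linalg.norm(d);nrm=np.array([u[1],-u[0],0])
    print(n,q[:,:2].ravel(),'w',np.linalg.norm(d),'yaw of x',np.degrees(np.arctan2(d[1],d[0])),'ctr',q.mean(0)+nrm*L/2)
print('tray',*rect(ray('wrist',[(102.8,94.8),(150.8,69.5),(181.5,153.5),(130.8,173.2)],.01,p)))
plan([(.617,.2785,.155,86,6)])
E
```

```text
round [[0.6172 0.2821 0.144 ]]
long [0.589  0.3594 0.6502 0.3552] w 0.061322213869730406 yaw of x -3.8750727195418686 ctr [0.6149 0.2874 0.036 ]
med [0.5944 0.3414 0.6496 0.3372] w 0.055389401703344464 yaw of x -4.373917039047151 ctr [0.6182 0.2894 0.072 ]
short [0.5943 0.3204 0.6444 0.3177] w 0.050163210150658596 yaw of x -3.043819328762295 ctr [0.6177 0.2871 0.108 ]
tray [0.4257 0.3688] -75.43907507273795 0.12301250537530642 0.0822307676295621 14.421091304208545
[{"x": -0.04, "y": 0.12, "z": 1.95, "ax": -0.0, "ay": -0.0, "az": 0.0}, {"x": -0.05, "y": 0.13, "z": 1.96, "ax": -0.0, "ay": -0.0, "az": 0.0}, {"x": -0.04, "y": 0.12, "z": 1.95, "ax": -0.0, "ay": -0.0, "az": 0.0}, {"x": -0.04, "y": 0.13, "z": 1.96, "ax": -0.0, "ay": -0.0, "az": 0.0}, {"x": -0.05, "y": 0.12, "z": 1.95, "ax": -0.0, "ay": -0.0, "az": 0.0}]
[{"x": -0.04, "y": 0.12, "z": 1.96, "ax": -0.0, "ay": -0.0, "az": 0.0}, {"x": 0, "y": 0, "z": 0, "ax": 0, "ay": 0, "az": 0}, {"x": 0, "y": 0, "z": 0, "ax": 0, "ay": 0, "az": 0}, {"x": 0, "y": 0, "z": 0, "ax": 0, "ay": 0, "az": 0}, {"x": 0, "y": 0, "z": 0, "ax": 0, "ay": 0, "az": 0}]
```

Request:
jog_arm(
  motion=[
    {"x": 0, "y": 0.35, "z": 2, "ax": 0, "ay": 0, "az": 0},
    {"x": 0, "y": 0.35, "z": 3, "ax": 0, "ay": 0, "az": 0},
    {"x": 0, "y": 0, "z": 3, "ax": 0, "ay": 0, "az": 0},
    {"x": 0, "y": 0, "z": 2.5, "ax": 0, "ay": 0, "az": 0},
    {"x": 0, "y": 0, "z": 2, "ax": 0, "ay": 0, "az": 0},
  ],
  claw=1,
)

```text
time_s: 2.75
tool_pos: [0.616, 0.2811, 0.1458]
tool_rot: [-179.9, -0.0, 86.1]
force: [0.3, 0.4, -0.6]
grip_width: 0.087
grasp_force: 0.0
```

Request:
jog_arm(
  motion=[
    {"x": 0, "y": 0, "z": 1.5, "ax": 0, "ay": 0, "az": 0},
    {"x": 0, "y": 0, "z": 0.8, "ax": 0, "ay": 0, "az": 0},
    {"x": 0, "y": 0, "z": 0.4, "ax": 0, "ay": 0, "az": 0},
    {"x": 0, "y": 0, "z": 0, "ax": 0, "ay": 0, "az": 0},
    {"x": 0, "y": 0, "z": 0, "ax": 0, "ay": 0, "az": 0},
  ],
)

```text
time_s: 3.25
tool_pos: [0.6182, 0.2801, 0.1215]
tool_rot: [179.9, -0.1, 85.9]
force: [-1.0, -0.1, -0.0]
grip_width: 0.0868
grasp_force: 0.0
```

Request:
jog_arm(
  motion=[
    {"x": 0, "y": 0, "z": 0, "ax": 0, "ay": 0, "az": 0},
    {"x": 0, "y": 0, "z": 0, "ax": 0, "ay": 0, "az": 0},
    {"x": 0, "y": 0, "z": 0, "ax": 0, "ay": 0, "az": 0},
    {"x": 0, "y": 0, "z": 0, "ax": 0, "ay": 0, "az": 0},
    {"x": 0, "y": 0, "z": 0, "ax": 0, "ay": 0, "az": 0},
  ],
  claw=-1,
  squeeze=15,
)

```text
time_s: 3.75
tool_pos: [0.6176, 0.2798, 0.1204]
tool_rot: [180.0, -0.0, 85.9]
force: [0.9, -0.1, -1.2]
grip_width: 0.0546
grasp_force: 0.0
```

Request:
jog_arm(
  motion=[
    {"x": 0, "y": 0, "z": 0, "ax": 0, "ay": 0, "az": 0},
    {"x": 0, "y": 0, "z": 0, "ax": 0, "ay": 0, "az": 0},
    {"x": 0, "y": 0, "z": 0, "ax": 0, "ay": 0, "az": 0},
    {"x": 0, "y": 0, "z": 0, "ax": 0, "ay": 0, "az": 0},
    {"x": 0, "y": 0, "z": 0, "ax": 0, "ay": 0, "az": 0},
  ],
)

```text
time_s: 4.25
tool_pos: [0.6176, 0.2798, 0.1204]
tool_rot: [180.0, -0.0, 85.9]
force: [0.5, 0.1, -0.1]
grip_width: 0.0438
grasp_force: 15.0
```

Request:
jog_arm(
  motion=[
    {"x": 0, "y": 0, "z": -1, "ax": 0, "ay": 0, "az": 0},
    {"x": 0, "y": 0, "z": -2.5, "ax": 0, "ay": 0, "az": 0},
    {"x": 0, "y": 0, "z": -4, "ax": 0, "ay": 0, "az": 0},
    {"x": 0, "y": 0, "z": -4, "ax": 0, "ay": 0, "az": 0},
    {"x": 0, "y": 0, "z": -4, "ax": 0, "ay": 0, "az": 0},
  ],
)

```text
time_s: 4.75
tool_pos: [0.6173, 0.2796, 0.2776]
tool_rot: [180.0, -0.0, 85.9]
force: [0.4, 0.6, -0.9]
grip_width: 0.0439
grasp_force: 15.0
```

Request:
jog_arm(
  motion=[
    {"x": 0, "y": 0, "z": -3.5, "ax": 0, "ay": 0, "az": 0},
    {"x": 0, "y": 0, "z": -2, "ax": 0, "ay": 0, "az": 0},
    {"x": -1.5, "y": 0, "z": -1, "ax": 0, "ay": 0, "az": 0},
    {"x": -3, "y": 0.3, "z": 0, "ax": 0, "ay": 0, "az": 0},
    {"x": -4, "y": 0.4, "z": 0, "ax": 0, "ay": 0, "az": 0},
  ],
)

```text
time_s: 5.25
tool_pos: [0.6177, 0.1946, 0.3397]
tool_rot: [-179.9, 0.0, 86.1]
force: [-0.3, 0.0, -1.4]
grip_width: 0.0437
grasp_force: 15.0
```

Request:
jog_arm(
  motion=[
    {"x": -4, "y": 0.4, "z": 0, "ax": 0, "ay": 0, "az": 0},
    {"x": -4, "y": 0.4, "z": 0, "ax": 0, "ay": 0, "az": 0},
    {"x": -4, "y": 0.4, "z": 0, "ax": 0, "ay": 0, "az": 0},
    {"x": -4, "y": 0.4, "z": 0, "ax": 0, "ay": 0, "az": 0},
    {"x": -4, "y": 0.4, "z": 0, "ax": 0, "ay": 0, "az": 0},
  ],
)

```text
time_s: 5.75
tool_pos: [0.6231, -0.0094, 0.3398]
tool_rot: [-179.9, 0.0, 85.9]
force: [1.2, 0.6, -1.5]
grip_width: 0.0438
grasp_force: 15.0
```

Request:
jog_arm(
  motion=[
    {"x": -4, "y": 0.4, "z": 0, "ax": 0, "ay": 0, "az": 0},
    {"x": -4, "y": 0.4, "z": 0, "ax": 0, "ay": 0, "az": 0},
    {"x": -4, "y": 0.4, "z": 0, "ax": 0, "ay": 0, "az": 0},
    {"x": -4, "y": 0.4, "z": 0, "ax": 0, "ay": 0, "az": 0},
    {"x": -3, "y": 0.3, "z": 0, "ax": 0, "ay": 0, "az": 0},
  ],
)

```text
time_s: 6.25
tool_pos: [0.6276, -0.2017, 0.3397]
tool_rot: [-179.9, 0.1, 85.7]
force: [-0.3, 0.3, -0.8]
grip_width: 0.0437
grasp_force: 15.0
```

Request:
jog_arm(
  motion=[
    {"x": -2, "y": 0, "z": 1, "ax": 0, "ay": 0, "az": 0},
    {"x": -1.5, "y": 0, "z": 3, "ax": 0, "ay": 0, "az": 0},
    {"x": 0, "y": 0, "z": 4, "ax": 0, "ay": 0, "az": 0},
    {"x": 0, "y": 0, "z": 3, "ax": 0, "ay": 0, "az": 0},
    {"x": 0, "y": 0, "z": 1.5, "ax": 0, "ay": 0, "az": 0},
  ],
)

```text
time_s: 6.75
tool_pos: [0.6244, -0.2323, 0.2114]
tool_rot: [-179.6, -0.1, 85.9]
force: [0.1, -0.0, -1.1]
grip_width: 0.0435
grasp_force: 15.0
```

Request:
jog_arm(
  motion=[
    {"x": 0, "y": 0, "z": 0, "ax": 0, "ay": 0, "az": 0},
    {"x": 0, "y": 0, "z": 0, "ax": 0, "ay": 0, "az": 0},
    {"x": 0, "y": 0, "z": 0, "ax": 0, "ay": 0, "az": 0},
    {"x": 0, "y": 0, "z": 0, "ax": 0, "ay": 0, "az": 0},
    {"x": 0, "y": 0, "z": 0, "ax": 0, "ay": 0, "az": 0},
  ],
)

```text
time_s: 7.25
tool_pos: [0.6278, -0.2324, 0.2166]
tool_rot: [179.9, 0.0, 85.9]
force: [0.7, -0.1, -1.3]
grip_width: 0.0434
grasp_force: 15.0
```

```bash
python3 - <<'E'
from h import *
import pickle
tool();p=env.camera_params('wrist');im=env.read_camera('wrist');t=env.read_camera('top')
pickle.dump(p,open('w3.pkl','wb'))
cv2.imwrite('pics/w3.png',im[:,:,::-1]);cv2.imwrite('pics/t3.png',t[:,:,::-1])
print(proj('wrist',[[.627,-.2325,.01],[.434,-.194,.01],[.4649,-.386,.01]],p))
E
```

```text
t 7.25 pos [ 0.6278 -0.2324  0.2166] rot [179.8878   0.0172  85.9426] w 0.043394618204204455
[[277.5362 182.4786]
 [120.135  165.2954]
 [169.6293 299.4481]]
```

View pics/w3.png

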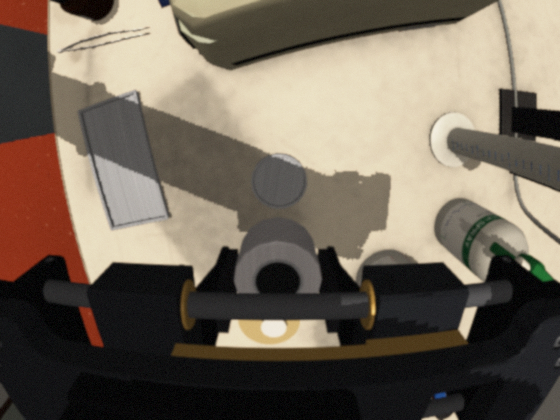

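The dish appears at (279,180.5) and the block in the grip has its hole at (278,279). The long tray's corners are (80,112), (137,92), (171,215) and (113,228).

```bash
python3 - <<'E'
from h import *
import pickle
p=pickle.load(open('w3.pkl','rb'))
print('dish',ray('wrist',(279,180.5),.01,p),'block',ray('wrist',(278,279),.2166+.024,p))
print('long',*rect(ray('wrist',[(80,112),(137,92),(171,215),(113,228)],.01,p)))
E
```

```text
dish [[ 0.6289 -0.2303  0.01  ]] block [[ 0.6273 -0.228   0.2406]]
long [ 0.4378 -0.1912] -82.0179110134163 0.1574461912431838 0.08717798714119805 7.3129421926205955
```

Request:
jog_arm(
  motion=[
    {"x": 0, "y": 0.05, "z": 2, "ax": 0, "ay": 0, "az": 0},
    {"x": 0, "y": 0, "z": 4, "ax": 0, "ay": 0, "az": 0},
    {"x": 0, "y": 0, "z": 4, "ax": 0, "ay": 0, "az": 0},
    {"x": 0, "y": 0, "z": 3.5, "ax": 0, "ay": 0, "az": 0},
    {"x": 0, "y": 0, "z": 2.5, "ax": 0, "ay": 0, "az": 0},
  ],
)

```text
time_s: 7.85
tool_pos: [0.6266, -0.2315, 0.0527]
tool_rot: [-179.8, -0.0, 85.9]
force: [1.5, 1.3, -1.0]
grip_width: 0.0439
grasp_force: 15.0
```

Request:
jog_arm(
  motion=[
    {"x": 0, "y": 0, "z": 1.5, "ax": 0, "ay": 0, "az": 0},
    {"x": 0, "y": 0, "z": 1, "ax": 0, "ay": 0, "az": 0},
    {"x": 0, "y": 0, "z": 0.7, "ax": 0, "ay": 0, "az": 0},
    {"x": 0, "y": 0, "z": 0.3, "ax": 0, "ay": 0, "az": 0},
    {"x": 0, "y": 0, "z": 0.3, "ax": 0, "ay": 0, "az": 0},
  ],
)

```text
time_s: 8.35
tool_pos: [0.6287, -0.2325, 0.0184]
tool_rot: [179.9, 0.0, 85.9]
force: [0.4, 0.3, -1.4]
grip_width: 0.0438
grasp_force: 15.0
```

Request:
jog_arm(
  motion=[
    {"x": 0, "y": 0, "z": 0.2, "ax": 0, "ay": 0, "az": 0},
    {"x": 0, "y": 0, "z": 0, "ax": 0, "ay": 0, "az": 0},
    {"x": 0, "y": 0, "z": 0, "ax": 0, "ay": 0, "az": 0},
    {"x": 0, "y": 0, "z": 0, "ax": 0, "ay": 0, "az": 0},
    {"x": 0, "y": 0, "z": 0, "ax": 0, "ay": 0, "az": 0},
  ],
)

```text
time_s: 8.85
tool_pos: [0.6279, -0.2322, 0.0156]
tool_rot: [180.0, -0.0, 85.9]
force: [-0.3, 0.3, -1.1]
grip_width: 0.0435
grasp_force: 15.0
```

Request:
jog_arm(
  motion=[
    {"x": 0, "y": 0, "z": 0.05, "ax": 0, "ay": 0, "az": 0},
    {"x": 0, "y": 0, "z": 0, "ax": 0, "ay": 0, "az": 0},
    {"x": 0, "y": 0, "z": 0, "ax": 0, "ay": 0, "az": 0},
    {"x": 0, "y": 0, "z": 0, "ax": 0, "ay": 0, "az": 0},
    {"x": 0, "y": 0, "z": 0, "ax": 0, "ay": 0, "az": 0},
  ],
  claw=0.7,
)

```text
time_s: 9.35
tool_pos: [0.6278, -0.2322, 0.0149]
tool_rot: [180.0, -0.0, 85.9]
force: [0.5, 0.7, -0.3]
grip_width: 0.0719
grasp_force: 0.0
```

Request:
jog_arm(
  motion=[
    {"x": 0, "y": 0, "z": 0, "ax": 0, "ay": 0, "az": 0},
    {"x": 0, "y": 0, "z": -1, "ax": 0, "ay": 0, "az": 0},
    {"x": 0, "y": 0, "z": -2, "ax": 0, "ay": 0, "az": 0},
    {"x": 0, "y": 0, "z": -4, "ax": 0, "ay": 0, "az": 0},
    {"x": 0, "y": 0, "z": -4, "ax": 0, "ay": 0, "az": 0},
  ],
  claw=1,
)

```text
time_s: 9.85
tool_pos: [0.6272, -0.2321, 0.1261]
tool_rot: [-179.9, -0.0, 85.9]
force: [-0.1, 1.1, 0.2]
grip_width: 0.087
grasp_force: 0.0
```

Request:
jog_arm(
  motion=[
    {"x": 0, "y": 0, "z": -4, "ax": 0, "ay": 0, "az": 0},
    {"x": 0, "y": 0, "z": -4, "ax": 0, "ay": 0, "az": 0},
    {"x": 0, "y": 0, "z": -2, "ax": 0, "ay": 0, "az": 0},
    {"x": 0, "y": 0, "z": 0, "ax": 0, "ay": 0, "az": 0},
    {"x": 0, "y": 0, "z": 0, "ax": 0, "ay": 0, "az": 0},
  ],
)

```text
time_s: 10.35
tool_pos: [0.6277, -0.2323, 0.2253]
tool_rot: [180.0, -0.0, 85.9]
force: [0.1, -0.2, 0.6]
grip_width: 0.087
grasp_force: 0.0
```

```bash
python3 - <<'E'
from h import *
import pickle
tool();p=env.camera_params('wrist');im=env.read_camera('wrist')
pickle.dump(p,open('w4.pkl','wb'))
cv2.imwrite('pics/w4.png',im[:,:,::-1])
a=im[:,:,::-1]
t=env.read_camera('top')[:,:,::-1]; s=env.read_camera('scene')[:,:,::-1]
for n,i in(('t4',t),('s4',s)): cv2.imwrite(f'pics/{n}.png',i)
cv2.imwrite('pics/c4.png',np.hstack([grid(a,220,130,115,110,4),grid(s,335,190,50,110,4)]))
E
```

```text
t 10.35 pos [ 0.6277 -0.2323  0.2253] rot [179.9528  -0.0086  85.9258] w 0.08703139641754644
```

View pics/c4.png

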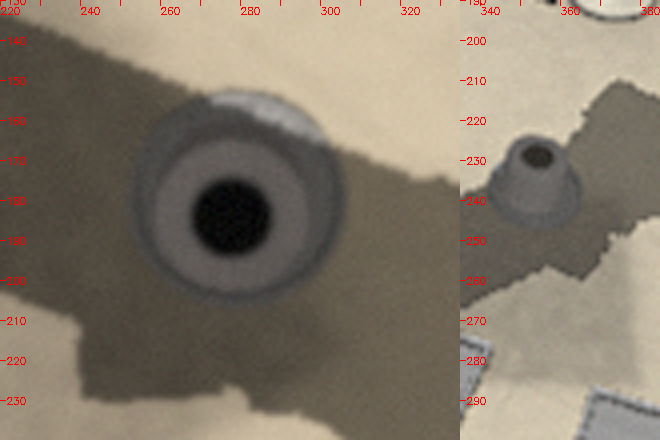

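The block sits inside the dish. The dish centre is at about (279.7,179) and the hole at (278,184) on the higher top face. I'll check the fit and plan the return.

```bash
python3 - <<'E'
from h import *
import pickle
p=pickle.load(open('w4.pkl','rb'))
print('dish',ray('wrist',(279.7,179),.01,p),'block',ray('wrist',(278,184),.039,p))
E
```

```text
dish [[ 0.6294 -0.2302  0.01  ]] block [[ 0.6274 -0.2295  0.039 ]]
```

Request:
jog_arm(
  motion=[
    {"x": 0.5, "y": 0, "z": -3.5, "ax": 0, "ay": 0, "az": 0},
    {"x": 2, "y": -0.1, "z": -3.5, "ax": 0, "ay": 0, "az": 0},
    {"x": 3.5, "y": -0.3, "z": -2, "ax": 0, "ay": 0, "az": 0},
    {"x": 4, "y": -0.4, "z": 0, "ax": 0, "ay": 0, "az": 0},
    {"x": 4, "y": -0.4, "z": 0, "ax": 0, "ay": 0, "az": 0},
  ],
)

```text
time_s: 11.0
tool_pos: [0.6255, -0.0907, 0.3144]
tool_rot: [-180.0, 0.0, 85.9]
force: [0.0, 0.3, -1.0]
grip_width: 0.087
grasp_force: 0.0
```

Request:
jog_arm(
  motion=[
    {"x": 4, "y": -0.4, "z": 0, "ax": 0, "ay": 0, "az": 0},
    {"x": 4, "y": -0.4, "z": 0, "ax": 0, "ay": 0, "az": 0},
    {"x": 4, "y": -0.4, "z": 0, "ax": 0, "ay": 0, "az": 0},
    {"x": 4, "y": -0.4, "z": 0, "ax": 0, "ay": 0, "az": 0},
    {"x": 4, "y": -0.4, "z": 0, "ax": 0, "ay": 0, "az": 0},
  ],
)

```text
time_s: 11.5
tool_pos: [0.6192, 0.1109, 0.3135]
tool_rot: [-179.9, 0.0, 85.9]
force: [0.3, 0.6, 0.6]
grip_width: 0.0869
grasp_force: 0.0
```

Request:
jog_arm(
  motion=[
    {"x": 4, "y": -0.4, "z": 0, "ax": 0, "ay": 0, "az": 0},
    {"x": 4, "y": -0.4, "z": 0, "ax": 0, "ay": 0, "az": 0},
    {"x": 3.5, "y": -0.3, "z": 1, "ax": 0, "ay": 0, "az": 0},
    {"x": 2, "y": -0.1, "z": 3, "ax": 0, "ay": 0, "az": 0},
    {"x": 0.5, "y": 0, "z": 3, "ax": 0, "ay": 0, "az": 0},
  ],
)

```text
time_s: 12.0
tool_pos: [0.6166, 0.2544, 0.2426]
tool_rot: [-179.9, -0.1, 86.3]
force: [-0.4, -0.3, -0.8]
grip_width: 0.0871
grasp_force: 0.0
```

Request:
jog_arm(
  motion=[
    {"x": 0, "y": 0, "z": 2, "ax": 0, "ay": 0, "az": 0},
    {"x": 0, "y": 0, "z": 1, "ax": 0, "ay": 0, "az": 0},
    {"x": 0, "y": 0, "z": 0, "ax": 0, "ay": 0, "az": 0},
    {"x": 0, "y": 0, "z": 0, "ax": 0, "ay": 0, "az": 0},
    {"x": 0, "y": 0, "z": 0, "ax": 0, "ay": 0, "az": 0},
  ],
)

```text
time_s: 12.5
tool_pos: [0.6188, 0.2496, 0.2165]
tool_rot: [179.9, -0.1, 85.9]
force: [-0.8, -0.1, -0.3]
grip_width: 0.0868
grasp_force: 0.0
```

```bash
python3 - <<'E'
from h import *
import pickle
tool();p=env.camera_params('wrist');im=env.read_camera('wrist')
pickle.dump(p,open('w5.pkl','wb'))
a=im[:,:,::-1];cv2.imwrite('pics/w5.png',a)
cv2.imwrite('pics/c5.png',grid(a,235,90,100,148,4))
E
```

```text
t 12.5 pos [0.6188 0.2496 0.2165] rot [179.8698  -0.0743  85.898 ] w 0.08679189697138961
```

View pics/c5.png

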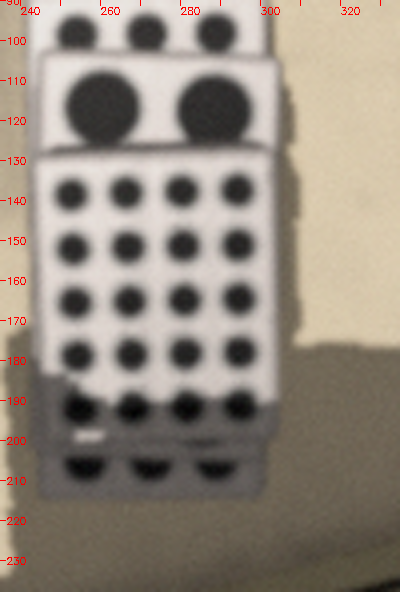

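The short block's 4x5 hole grid is in full view. Its corner holes are at (252.5,138.5), (294.2,137.5), (295,191.3) and (255.5,192).

```bash
python3 - <<'E'
from h import *
import pickle
p=pickle.load(open('w5.pkl','rb'))
q=ray('wrist',[(252.5,138.5),(294.2,137.5),(295,191.3),(255.5,192)],.108,p);print(*rect(q),np.degrees(np.arctan2(*(q[1]-q[0])[[1,0]])),np.degrees(np.arctan2(*(q[2]-q[3])[[1,0]])))
E
```

```text
[0.6179 0.2869] -92.23736370393925 0.04608832292499905 0.034259414517686944 -2.9712888737815684 -2.8416628212360147 -3.103416358496127
```

Request:
jog_arm(
  motion=[
    {"x": 1.2, "y": -0.1, "z": 1, "ax": 0, "ay": 0, "az": -1},
    {"x": 1.2, "y": -0.1, "z": 2.5, "ax": 0, "ay": 0, "az": 0},
    {"x": 1.2, "y": -0.1, "z": 3, "ax": 0, "ay": 0, "az": 0},
    {"x": 0, "y": 0, "z": 2.5, "ax": 0, "ay": 0, "az": 0},
    {"x": 0, "y": 0, "z": 1.8, "ax": 0, "ay": 0, "az": 0},
  ],
)

```text
time_s: 13.05
tool_pos: [0.6156, 0.2875, 0.1042]
tool_rot: [-179.9, 0.0, 87.1]
force: [0.8, -0.2, -0.7]
grip_width: 0.0872
grasp_force: 0.0
```

Request:
jog_arm(
  motion=[
    {"x": 0, "y": 0, "z": 1.2, "ax": 0, "ay": 0, "az": 0},
    {"x": 0, "y": 0, "z": 0.8, "ax": 0, "ay": 0, "az": 0},
    {"x": 0, "y": 0, "z": 0.4, "ax": 0, "ay": 0, "az": 0},
    {"x": 0, "y": 0, "z": 0, "ax": 0, "ay": 0, "az": 0},
    {"x": 0, "y": 0, "z": 0, "ax": 0, "ay": 0, "az": 0},
  ],
)

```text
time_s: 13.55
tool_pos: [0.6177, 0.2861, 0.0839]
tool_rot: [179.9, -0.1, 86.9]
force: [-0.7, 0.6, -0.3]
grip_width: 0.0868
grasp_force: 0.0
```

Request:
jog_arm(
  motion=[
    {"x": 0, "y": 0, "z": 0, "ax": 0, "ay": 0, "az": 0},
    {"x": 0, "y": 0, "z": 0, "ax": 0, "ay": 0, "az": 0},
    {"x": 0, "y": 0, "z": 0, "ax": 0, "ay": 0, "az": 0},
    {"x": 0, "y": 0, "z": 0, "ax": 0, "ay": 0, "az": 0},
    {"x": 0, "y": 0, "z": 0, "ax": 0, "ay": 0, "az": 0},
  ],
  claw=-1,
  squeeze=25,
)

```text
time_s: 14.05
tool_pos: [0.6171, 0.2859, 0.083]
tool_rot: [180.0, -0.0, 86.9]
force: [1.1, -0.8, -0.0]
grip_width: 0.055
grasp_force: 1.6
```

Request:
jog_arm(
  motion=[
    {"x": 0, "y": 0, "z": 0, "ax": 0, "ay": 0, "az": 0},
    {"x": 0, "y": 0, "z": 0, "ax": 0, "ay": 0, "az": 0},
    {"x": 0, "y": 0, "z": 0, "ax": 0, "ay": 0, "az": 0},
    {"x": 0, "y": 0, "z": 0, "ax": 0, "ay": 0, "az": 0},
    {"x": 0, "y": 0, "z": 0, "ax": 0, "ay": 0, "az": 0},
  ],
)

```text
time_s: 14.55
tool_pos: [0.6173, 0.2858, 0.083]
tool_rot: [180.0, -0.0, 86.9]
force: [1.2, 0.2, -0.4]
grip_width: 0.0516
grasp_force: 25.0
```

```bash
python3 - <<'E'
from h import *
tool()
plan([(.618,.286,.32,87,8),(.465,-.386,.30,101,20),(.465,-.386,.20,101,5)])
E
```

```text
t 14.55 pos [0.6173 0.2858 0.083 ] rot [179.9724  -0.0068  86.931 ] w 0.051613855453647425
[{"x": 0.0, "y": 0.01, "z": -2.96, "ax": 0.0, "ay": -0.0, "az": -0.0}, {"x": 0.01, "y": 0.01, "z": -2.97, "ax": 0.0, "ay": -0.0, "az": -0.0}, {"x": -0.0, "y": 0.01, "z": -2.96, "ax": 0.0, "ay": -0.0, "az": -0.0}, {"x": 0.0, "y": 0.01, "z": -2.96, "ax": 0.0, "ay": -0.0, "az": -0.0}, {"x": 0.01, "y": 0.01, "z": -2.96, "ax": 0.0, "ay": -0.0, "az": -0.0}]
[{"x": -0.0, "y": 0.01, "z": -2.97, "ax": 0.0, "ay": -0.0, "az": -0.1}, {"x": 0.0, "y": 0.01, "z": -2.96, "ax": 0.0, "ay": -0.0, "az": 0.0}, {"x": 0.0, "y": 0.01, "z": -2.96, "ax": 0.0, "ay": -0.0, "az": 0.0}, {"x": -3.39, "y": -0.59, "z": 0.1, "ax": 0.0, "ay": -0.0, "az": -0.7}, {"x": -3.39, "y": -0.63, "z": 0.1, "ax": 0.0, "ay": -0.0, "az": -0.7}]
[{"x": -3.38, "y": -0.67, "z": 0.1, "ax": 0.0, "ay": -0.0, "az": -0.7}, {"x": -3.37, "y": -0.72, "z": 0.1, "ax": 0.0, "ay": -0.0, "az": -0.7}, {"x": -3.36, "y": -0.75, "z": 0.1, "ax": 0.0, "ay": -0.0, "az": -0.7}, {"x": -3.36, "y": -0.8, "z": 0.09, "ax": 0.0, "ay": -0.0, "az": -0.7}, {"x": -3.34, "y": 
[... 717 characters left out ...]
z": 0.1, "ax": 0.0, "ay": -0.0, "az": -0.7}]
[{"x": -3.2, "y": -1.28, "z": 0.09, "ax": 0.0, "ay": -0.0, "az": -0.7}, {"x": -3.18, "y": -1.32, "z": 0.1, "ax": 0.0, "ay": -0.0, "az": -0.7}, {"x": -3.17, "y": -1.35, "z": 0.1, "ax": 0.0, "ay": -0.0, "az": -0.7}, {"x": -0.0, "y": -0.0, "z": 2.0, "ax": 0.0, "ay": 0.0, "az": 0.0}, {"x": -0.0, "y": -0.0, "z": 2.0, "ax": 0.0, "ay": 0.0, "az": 0.0}]
[{"x": -0.0, "y": -0.0, "z": 2.0, "ax": 0.0, "ay": 0.0, "az": 0.0}, {"x": -0.0, "y": -0.01, "z": 2.0, "ax": 0.0, "ay": 0.0, "az": 0.0}, {"x": -0.0, "y": 0.0, "z": 2.0, "ax": 0.0, "ay": 0.0, "az": 0.0}, {"x": 0, "y": 0, "z": 0, "ax": 0, "ay": 0, "az": 0}, {"x": 0, "y": 0, "z": 0, "ax": 0, "ay": 0, "az": 0}]
```

Request:
jog_arm(
  motion=[
    {"x": 0, "y": 0, "z": -1, "ax": 0, "ay": 0, "az": 0},
    {"x": 0, "y": 0, "z": -2.5, "ax": 0, "ay": 0, "az": 0},
    {"x": 0, "y": 0, "z": -4, "ax": 0, "ay": 0, "az": 0},
    {"x": 0, "y": 0, "z": -4, "ax": 0, "ay": 0, "az": 0},
    {"x": 0, "y": 0, "z": -4, "ax": 0, "ay": 0, "az": 0},
  ],
)

```text
time_s: 15.05
tool_pos: [0.6163, 0.2857, 0.2395]
tool_rot: [-179.9, 0.0, 86.9]
force: [0.7, -0.6, -2.3]
grip_width: 0.0519
grasp_force: 25.0
```

Request:
jog_arm(
  motion=[
    {"x": 0, "y": 0, "z": -3.5, "ax": 0, "ay": 0, "az": 0},
    {"x": 0, "y": 0, "z": -2.5, "ax": 0, "ay": 0, "az": 0},
    {"x": -1, "y": 0, "z": -1.5, "ax": 0, "ay": 0, "az": 0},
    {"x": -2.4, "y": -0.6, "z": -0.5, "ax": 0, "ay": 0, "az": -0.7},
    {"x": -3.4, "y": -0.6, "z": 0, "ax": 0, "ay": 0, "az": -0.7},
  ],
)

```text
time_s: 15.55
tool_pos: [0.6011, 0.2192, 0.3178]
tool_rot: [-180.0, -0.0, 88.5]
force: [0.4, 0.1, -1.8]
grip_width: 0.0518
grasp_force: 25.0
```

Request:
jog_arm(
  motion=[
    {"x": -3.4, "y": -0.7, "z": 0.1, "ax": 0, "ay": 0, "az": -0.7},
    {"x": -3.4, "y": -0.7, "z": 0.1, "ax": 0, "ay": 0, "az": -0.7},
    {"x": -3.4, "y": -0.7, "z": 0.1, "ax": 0, "ay": 0, "az": -0.7},
    {"x": -3.3, "y": -0.8, "z": 0.1, "ax": 0, "ay": 0, "az": -0.7},
    {"x": -3.3, "y": -0.8, "z": 0.1, "ax": 0, "ay": 0, "az": -0.7},
  ],
)

```text
time_s: 16.05
tool_pos: [0.5625, 0.0483, 0.312]
tool_rot: [-179.9, 0.0, 91.8]
force: [-0.1, 0.1, -2.0]
grip_width: 0.0518
grasp_force: 25.0
```

Request:
jog_arm(
  motion=[
    {"x": -3.3, "y": -0.9, "z": 0.1, "ax": 0, "ay": 0, "az": -0.7},
    {"x": -3.3, "y": -0.9, "z": 0.1, "ax": 0, "ay": 0, "az": -0.7},
    {"x": -3.3, "y": -1, "z": 0.1, "ax": 0, "ay": 0, "az": -0.7},
    {"x": -3.3, "y": -1, "z": 0.1, "ax": 0, "ay": 0, "az": -0.7},
    {"x": -3.3, "y": -1, "z": 0.1, "ax": 0, "ay": 0, "az": -0.7},
  ],
)

```text
time_s: 16.55
tool_pos: [0.5236, -0.1187, 0.3071]
tool_rot: [-179.9, -0.0, 95.3]
force: [1.2, 0.6, -1.9]
grip_width: 0.052
grasp_force: 25.0
```

Request:
jog_arm(
  motion=[
    {"x": -3.3, "y": -1.1, "z": 0.1, "ax": 0, "ay": 0, "az": -0.7},
    {"x": -3.3, "y": -1.1, "z": 0.1, "ax": 0, "ay": 0, "az": -0.7},
    {"x": -3.3, "y": -1.1, "z": 0.1, "ax": 0, "ay": 0, "az": -0.7},
    {"x": -3.2, "y": -1.2, "z": 0.1, "ax": 0, "ay": 0, "az": -0.7},
    {"x": -3.2, "y": -1.2, "z": 0.5, "ax": 0, "ay": 0, "az": -0.7},
  ],
)

```text
time_s: 17.05
tool_pos: [0.4863, -0.287, 0.2986]
tool_rot: [-180.0, -0.1, 98.8]
force: [1.3, 0.8, -2.1]
grip_width: 0.052
grasp_force: 25.0
```

Request:
jog_arm(
  motion=[
    {"x": -3.2, "y": -1.3, "z": 1, "ax": 0, "ay": 0, "az": -0.7},
    {"x": -3.2, "y": -1.3, "z": 2, "ax": 0, "ay": 0, "az": -0.7},
    {"x": -2.2, "y": -1.3, "z": 2.5, "ax": 0, "ay": 0, "az": -0.7},
    {"x": -1, "y": 0, "z": 2.5, "ax": 0, "ay": 0, "az": 0},
    {"x": 0, "y": 0, "z": 2, "ax": 0, "ay": 0, "az": 0},
  ],
)

```text
time_s: 17.55
tool_pos: [0.4625, -0.3884, 0.1967]
tool_rot: [-179.8, -0.1, 100.7]
force: [0.3, -0.0, -1.3]
grip_width: 0.052
grasp_force: 25.0
```

Request:
jog_arm(
  motion=[
    {"x": 0, "y": 0, "z": 1, "ax": 0, "ay": 0, "az": 0},
    {"x": 0, "y": 0, "z": 0, "ax": 0, "ay": 0, "az": 0},
    {"x": 0, "y": 0, "z": 0, "ax": 0, "ay": 0, "az": 0},
    {"x": 0, "y": 0, "z": 0, "ax": 0, "ay": 0, "az": 0},
    {"x": 0, "y": 0, "z": 0, "ax": 0, "ay": 0, "az": 0},
  ],
)

```text
time_s: 18.05
tool_pos: [0.4661, -0.3866, 0.19]
tool_rot: [179.9, 0.1, 101.0]
force: [-0.2, 0.2, -2.5]
grip_width: 0.0516
grasp_force: 25.0
```

```bash
python3 - <<'E'
from h import *
import pickle
tool();p=env.camera_params('wrist');im=env.read_camera('wrist')
pickle.dump(p,open('w6.pkl','wb'))
a=im[:,:,::-1];cv2.imwrite('pics/w6.png',a)
cv2.imwrite('pics/c6.png',grid(a,190,100,180,140,4))
E
```

```text
t 18.05 pos [ 0.4661 -0.3866  0.19  ] rot [179.904    0.0603 100.9672] w 0.05155095358167779
```

View pics/c6.png

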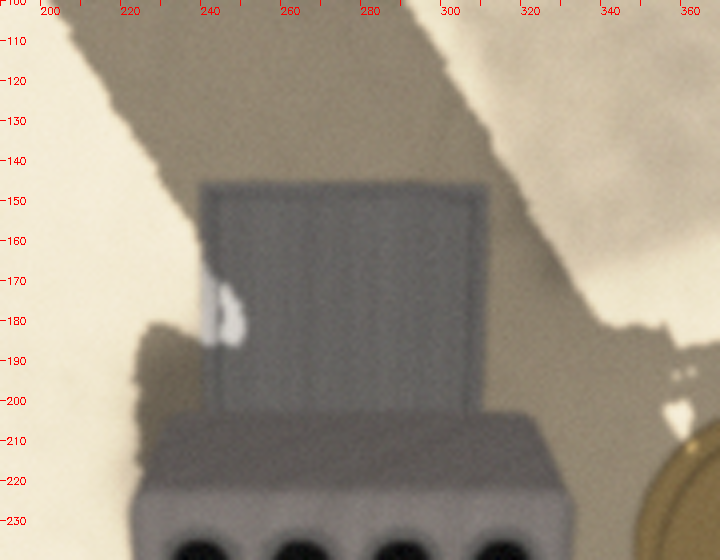

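The tray's far outer edge runs from (240,146) to (312,146). The held block's far top edge runs from (224.5,222) to (333,222), so the two are nicely parallel.

```bash
python3 - <<'E'
from h import *
import pickle
p=pickle.load(open('w6.pkl','rb'))
for n,e,z,h in(('tray',[(240,146.2),(312,146)],.01,.043),('blk',[(224.5,222),(333,222)],.215,.032)):
    q=ray('wrist',e,z,p);d=q[1]-q[0];u=d/np.linalg.norm(d);c=q.mean(0)+np.array([u[1],-u[0],0])*h
    print(n,np.linalg.norm(d),np.degrees(np.arctan2(d[1],d[0])),c)
E
```

```text
tray 0.07596643235937145 11.069818676162683 [ 0.4632 -0.3845  0.01  ]
blk 0.04894886043613302 10.925710937183444 [ 0.4652 -0.3845  0.215 ]
```

Request:
jog_arm(
  motion=[
    {"x": 0, "y": -0.15, "z": 2, "ax": 0, "ay": 0, "az": 0},
    {"x": 0, "y": 0, "z": 3.5, "ax": 0, "ay": 0, "az": 0},
    {"x": 0, "y": 0, "z": 3.5, "ax": 0, "ay": 0, "az": 0},
    {"x": 0, "y": 0, "z": 2.7, "ax": 0, "ay": 0, "az": 0},
    {"x": 0, "y": 0, "z": 2, "ax": 0, "ay": 0, "az": 0},
  ],
)

```text
time_s: 18.6
tool_pos: [0.4637, -0.386, 0.0502]
tool_rot: [-179.9, -0.1, 101.0]
force: [0.6, -0.1, -2.1]
grip_width: 0.0517
grasp_force: 25.0
```

Request:
jog_arm(
  motion=[
    {"x": 0, "y": 0, "z": 1.4, "ax": 0, "ay": 0, "az": 0},
    {"x": 0, "y": 0, "z": 0.9, "ax": 0, "ay": 0, "az": 0},
    {"x": 0, "y": 0, "z": 0.6, "ax": 0, "ay": 0, "az": 0},
    {"x": 0, "y": 0, "z": 0.4, "ax": 0, "ay": 0, "az": 0},
    {"x": 0, "y": 0, "z": 0.2, "ax": 0, "ay": 0, "az": 0},
  ],
)

```text
time_s: 19.1
tool_pos: [0.4644, -0.387, 0.0172]
tool_rot: [180.0, 0.0, 100.9]
force: [-0.4, 0.5, -2.9]
grip_width: 0.0519
grasp_force: 25.0
```

Request:
jog_arm(
  motion=[
    {"x": 0, "y": 0, "z": 0.2, "ax": 0, "ay": 0, "az": 0},
    {"x": 0, "y": 0, "z": 0.1, "ax": 0, "ay": 0, "az": 0},
    {"x": 0, "y": 0, "z": 0, "ax": 0, "ay": 0, "az": 0},
    {"x": 0, "y": 0, "z": 0, "ax": 0, "ay": 0, "az": 0},
    {"x": 0, "y": 0, "z": 0, "ax": 0, "ay": 0, "az": 0},
  ],
)

```text
time_s: 19.6
tool_pos: [0.4641, -0.3868, 0.014]
tool_rot: [180.0, 0.0, 100.9]
force: [0.4, 1.2, -2.3]
grip_width: 0.0516
grasp_force: 25.0
```

Request:
jog_arm(
  motion=[
    {"x": 0, "y": 0, "z": 0, "ax": 0, "ay": 0, "az": 0},
    {"x": 0, "y": 0, "z": 0, "ax": 0, "ay": 0, "az": 0},
    {"x": 0, "y": 0, "z": 0, "ax": 0, "ay": 0, "az": 0},
    {"x": 0, "y": 0, "z": 0, "ax": 0, "ay": 0, "az": 0},
    {"x": 0, "y": 0, "z": 0, "ax": 0, "ay": 0, "az": 0},
  ],
  claw=0.7,
)

```text
time_s: 20.1
tool_pos: [0.4641, -0.3868, 0.0139]
tool_rot: [180.0, 0.0, 100.9]
force: [0.0, -0.4, -0.1]
grip_width: 0.0728
grasp_force: 0.0
```

Request:
jog_arm(
  motion=[
    {"x": 0, "y": 0, "z": 0, "ax": 0, "ay": 0, "az": 0},
    {"x": 0, "y": 0, "z": -1, "ax": 0, "ay": 0, "az": 0},
    {"x": 0, "y": 0, "z": -2, "ax": 0, "ay": 0, "az": 0},
    {"x": 0, "y": 0, "z": -4, "ax": 0, "ay": 0, "az": 0},
    {"x": 0, "y": 0, "z": -4, "ax": 0, "ay": 0, "az": 0},
  ],
  claw=1,
)

```text
time_s: 20.6
tool_pos: [0.4634, -0.3866, 0.1252]
tool_rot: [-179.9, -0.0, 100.9]
force: [1.2, 1.0, -1.2]
grip_width: 0.0869
grasp_force: 0.0
```

Request:
jog_arm(
  motion=[
    {"x": 0, "y": 0, "z": -4, "ax": 0, "ay": 0, "az": 0},
    {"x": 0, "y": 0, "z": -4, "ax": 0, "ay": 0, "az": 0},
    {"x": 0, "y": 0, "z": -2, "ax": 0, "ay": 0, "az": 0},
    {"x": 0, "y": 0, "z": 0, "ax": 0, "ay": 0, "az": 0},
    {"x": 0, "y": 0, "z": 0, "ax": 0, "ay": 0, "az": 0},
  ],
)

```text
time_s: 21.1
tool_pos: [0.4639, -0.3868, 0.2241]
tool_rot: [180.0, 0.0, 100.9]
force: [1.1, 0.1, -0.1]
grip_width: 0.0867
grasp_force: 0.0
```

```bash
cat >> h.py <<'E'
def holes(im,p,z,box,amin=15,amax=900):
    """dark round blobs inside box (x0,y0,x1,y1) -> world xy at height z"""
    g=cv2.cvtColor(im,cv2.COLOR_RGB2GRAY);x0,y0,x1,y1=box
    b=cv2.adaptiveThreshold(g,255,cv2.ADAPTIVE_THRESH_MEAN_C,cv2.THRESH_BINARY_INV,31,18)[y0:y1,x0:x1]
    n,l,s,c=cv2.connectedComponentsWithStats(b)
    k=[i for i in range(1,n) if amin<s[i,4]<amax and max(s[i,2],s[i,3])<1.4*min(s[i,2],s[i,3]) and s[i,4]>.6*s[i,2]*s[i,3]]
    uv=c[k]+[x0,y0]; return uv,s[k,4],ray('wrist',uv,z,p)
E
python3 - <<'E'
from h import *
import pickle
tool();p=env.camera_params('wrist');im=env.read_camera('wrist')
pickle.dump(p,open('w7.pkl','wb'));cv2.imwrite('pics/w7.png',im[:,:,::-1])
uv,a,w=holes(im,p,.039,(220,120,340,245))
print(len(uv),np.c_[uv,a,w[:,:2]]);print(w.mean(0))
# test detector on stack picture
im=cv2.cvtColor(cv2.imread('pics/w5.png'),cv2.COLOR_BGR2RGB);p=pickle.load(open('w5.pkl','rb'))
uv,a,w=holes(im,p,.108,(235,80,310,205));print(np.c_[uv,a])
E
```

```text
t 21.1 pos [ 0.4639 -0.3868  0.2241] rot [179.954    0.0034 100.9257] w 0.08667548288407166
20 [[261.2105 164.6316  38.       0.4409  -0.3659]
 [272.2121 164.5455  33.       0.4526  -0.3636]
 [282.7059 164.5     34.       0.4637  -0.3614]
 [293.5    164.5     32.       0.4751  -0.3592]
 [261.5385 174.9487  39.       0.4433  -0.377 ]
 [272.2    174.9     30.       0.4547  -0.3748]
 [282.6667 174.8     30.       0.4658  -0.3726]
 [293.3548 175.0968  31.       0.4773  -0.3707]
 [261.6765 185.4118  34.       0.4455  -0.3885]
 [272.3    185.2667  30.       0.457   -0.3862]
 [282.6333 185.3667  30.       0.4681  -0.3842]
 [293.125  185.2188  32.       0.4793  -0.3818]
 [261.871  195.3548  31.       0.4478  -0.3996]
 [272.3214 195.3214  28.       0.4591  -0.3974]
 [282.5862 195.2759  29.       0.4702  -0.3952]
 [293.0645 195.4194  31.       0.4816  -0.3932]
 [262.0909 205.303   33.       0.45    -0.4109]
 [272.3333 205.2     30.       0.4612  -0.4086]
 [282.5484 205.4194  31.       0.4724  -0.4067]
 [292.9091 205.2424  33.       0.4837  -0.4043]]
[ 0.4625 -0.3851  0.039 ]
[[253.7412  98.1059  85.    ]
 [271.1573  97.7303  89.    ]
 [288.6122  97.9286  98.    ]
 [288.1775 118.1399 293.    ]
 [252.3273 138.4364  55.    ]
 [266.0727 137.6545  55.    ]
 [280.     137.5     60.    ]
 [294.     137.2264  53.    ]
 [280.4737 150.9298  57.    ]
 [294.2075 150.717   53.    ]
 [252.5763 151.8644  59.    ]
 [266.5    151.2857  56.    ]
 [267.0351 164.8772  57.    ]
 [280.6909 164.6     55.    ]
 [294.3889 164.3889  54.    ]
 [253.25   165.4464  56.    ]
 [253.75   178.5625  48.    ]
 [267.5    178.16    50.    ]
 [281.     177.7647  51.    ]
 [294.5    177.5     52.    ]
 [268.1143 192.4286  70.    ]]
```

```bash
python3 - <<'E'
from h import *
plan([(.52,-.14,.31,95,7),(.617,.255,.31,86,12),(.617,.255,.20,86,5)])
E
```

```text
[{"x": 3.3, "y": 1.46, "z": -1.24, "ax": -0.0, "ay": -0.0, "az": 0.8}, {"x": 3.33, "y": 1.41, "z": -1.24, "ax": -0.0, "ay": -0.0, "az": 0.9}, {"x": 3.34, "y": 1.36, "z": -1.24, "ax": -0.0, "ay": -0.0, "az": 0.8}, {"x": 3.37, "y": 1.31, "z": -1.23, "ax": -0.0, "ay": -0.0, "az": 0.9}, {"x": 3.38, "y": 1.26, "z": -1.24, "ax": -0.0, "ay": -0.0, "az": 0.8}]
[{"x": 3.4, "y": 1.21, "z": -1.24, "ax": -0.0, "ay": -0.1, "az": 0.9}, {"x": 3.42, "y": 1.16, "z": -1.24, "ax": -0.0, "ay": 0.0, "az": 0.8}, {"x": 3.21, "y": 1.09, "z": -0.0, "ax": -0.0, "ay": 0.0, "az": 0.8}, {"x": 3.22, "y": 1.05, "z": -0.01, "ax": -0.0, "ay": 0.0, "az": 0.7}, {"x": 3.24, "y": 1.01, "z": 0.0, "ax": -0.0, "ay": 0.0, "az": 0.8}]
[{"x": 3.25, "y": 0.97, "z": -0.0, "ax": -0.0, "ay": 0.0, "az": 0.7}, {"x": 3.26, "y": 0.92, "z": -0.01, "ax": -0.0, "ay": 0.0, "az": 0.8}, {"x": 3.27, "y": 0.88, "z": 0.0, "ax": -0.0, "ay": 0.0, "az": 0.7}, {"x": 3.29, "y": 0.84, "z": -0.0, "ax": -0.0, "ay": 0.0, "az": 0.8}, {"x": 3.29, "y": 0.79, "z": -0.01, "ax": -0.0, "ay": 0.0, "az": 0.7}]
[{"x": 3.31, "y": 0.75, "z": 0.0, "ax": -0.0, "ay": 0.0, "az": 0.8}, {"x": 3.31, "y": 0.71, "z": -0.0, "ax": -0.0, "ay": 0.0, "az": 0.7}, {"x": 3.33, "y": 0.67, "z": -0.01, "ax": -0.0, "ay": 0.0, "az": 0.8}, {"x": 3.33, "y": 0.62, "z": 0.0, "ax": -0.0, "ay": 0.0, "az": 0.7}, {"x": 0.0, "y": 0.0, "z": 2.2, "ax": -0.0, "ay": 0.0, "az": 0.0}]
[{"x": 0.0, "y": 0.0, "z": 2.2, "ax": -0.0, "ay": 0.0, "az": 0.0}, {"x": 0.0, "y": 0.0, "z": 2.2, "ax": -0.0, "ay": 0.0, "az": 0.0}, {"x": 0.01, "y": 0.0, "z": 2.2, "ax": -0.0, "ay": 0.0, "az": 0.0}, {"x": -0.0, "y": 0.0, "z": 2.2, "ax": -0.0, "ay": 0.0, "az": 0.0}, {"x": 0, "y": 0, "z": 0, "ax": 0, "ay": 0, "az": 0}]
```

Request:
jog_arm(
  motion=[
    {"x": 1.5, "y": 0.7, "z": -2, "ax": 0, "ay": 0, "az": 0.8},
    {"x": 3.3, "y": 1.4, "z": -2.5, "ax": 0, "ay": 0, "az": 0.9},
    {"x": 3.3, "y": 1.4, "z": -2, "ax": 0, "ay": 0, "az": 0.8},
    {"x": 3.4, "y": 1.3, "z": -1.5, "ax": 0, "ay": 0, "az": 0.9},
    {"x": 3.4, "y": 1.3, "z": -0.7, "ax": 0, "ay": 0, "az": 0.8},
  ],
)

```text
time_s: 21.65
tool_pos: [0.5008, -0.2286, 0.3108]
tool_rot: [-180.0, -0.0, 96.7]
force: [1.1, -0.8, -0.7]
grip_width: 0.0866
grasp_force: 0.0
```

Request:
jog_arm(
  motion=[
    {"x": 3.4, "y": 1.2, "z": 0, "ax": 0, "ay": 0, "az": 0.9},
    {"x": 3.4, "y": 1.2, "z": 0, "ax": 0, "ay": 0, "az": 0.8},
    {"x": 3.2, "y": 1.1, "z": 0, "ax": 0, "ay": 0, "az": 0.8},
    {"x": 3.2, "y": 1, "z": 0, "ax": 0, "ay": 0, "az": 0.7},
    {"x": 3.2, "y": 1, "z": 0, "ax": 0, "ay": 0, "az": 0.8},
  ],
)

```text
time_s: 22.15
tool_pos: [0.5403, -0.0602, 0.3091]
tool_rot: [-179.8, 0.0, 92.7]
force: [0.8, 0.1, -0.3]
grip_width: 0.0867
grasp_force: 0.0
```

Request:
jog_arm(
  motion=[
    {"x": 3.2, "y": 1, "z": 0, "ax": 0, "ay": 0, "az": 0.7},
    {"x": 3.3, "y": 0.9, "z": 0, "ax": 0, "ay": 0, "az": 0.8},
    {"x": 3.3, "y": 0.9, "z": 0, "ax": 0, "ay": 0, "az": 0.7},
    {"x": 3.3, "y": 0.8, "z": 0, "ax": 0, "ay": 0, "az": 0.8},
    {"x": 3.3, "y": 0.8, "z": 0, "ax": 0, "ay": 0, "az": 0.7},
  ],
)

```text
time_s: 22.65
tool_pos: [0.5808, 0.1046, 0.3089]
tool_rot: [-179.8, 0.1, 89.0]
force: [0.2, 0.2, 0.6]
grip_width: 0.0869
grasp_force: 0.0
```

Request:
jog_arm(
  motion=[
    {"x": 3.3, "y": 0.8, "z": 0, "ax": 0, "ay": 0, "az": 0.8},
    {"x": 3.3, "y": 0.7, "z": 0, "ax": 0, "ay": 0, "az": 0.7},
    {"x": 3.3, "y": 0.7, "z": 0, "ax": 0, "ay": 0, "az": 0.8},
    {"x": 3.3, "y": 0.6, "z": 1, "ax": 0, "ay": 0, "az": 0.7},
    {"x": 1.8, "y": 0.7, "z": 2.5, "ax": 0, "ay": 0, "az": 0},
  ],
)

```text
time_s: 23.15
tool_pos: [0.6224, 0.256, 0.2753]
tool_rot: [180.0, -0.1, 86.3]
force: [0.6, -0.0, 0.4]
grip_width: 0.0872
grasp_force: 0.0
```

Request:
jog_arm(
  motion=[
    {"x": 0, "y": 0, "z": 3, "ax": 0, "ay": 0, "az": 0},
    {"x": 0, "y": 0, "z": 2.5, "ax": 0, "ay": 0, "az": 0},
    {"x": 0, "y": 0, "z": 1.5, "ax": 0, "ay": 0, "az": 0},
    {"x": 0, "y": 0, "z": 0.5, "ax": 0, "ay": 0, "az": 0},
    {"x": 0, "y": 0, "z": 0, "ax": 0, "ay": 0, "az": 0},
  ],
)

```text
time_s: 23.65
tool_pos: [0.6222, 0.2513, 0.2001]
tool_rot: [-179.9, 0.0, 86.0]
force: [0.3, 0.8, 0.2]
grip_width: 0.0873
grasp_force: 0.0
```

Request:
jog_arm(
  motion=[
    {"x": 0, "y": 0, "z": 0, "ax": 0, "ay": 0, "az": 0},
    {"x": 0, "y": 0, "z": 0, "ax": 0, "ay": 0, "az": 0},
    {"x": 0, "y": 0, "z": 0, "ax": 0, "ay": 0, "az": 0},
    {"x": 0, "y": 0, "z": 0, "ax": 0, "ay": 0, "az": 0},
    {"x": 0, "y": 0, "z": 0, "ax": 0, "ay": 0, "az": 0},
  ],
)

```text
time_s: 24.15
tool_pos: [0.6226, 0.2517, 0.2013]
tool_rot: [180.0, -0.0, 86.0]
force: [0.6, 0.0, -0.2]
grip_width: 0.0868
grasp_force: 0.0
```

```bash
python3 - <<'E'
from h import *
import pickle
tool();p=env.camera_params('wrist');im=env.read_camera('wrist')
pickle.dump(p,open('w8.pkl','wb'));cv2.imwrite('pics/w8.png',im[:,:,::-1])
uv,a,w=holes(im,p,.072,(220,60,340,245))
print(len(uv),np.c_[uv,a,w[:,:2]])
E
```

```text
t 24.15 pos [0.6226 0.2517 0.2013] rot [179.9693  -0.026   86.0381] w 0.08679226200876669
11 [[249.6146  99.7604  96.       0.6035   0.346 ]
 [267.7959  99.4184  98.       0.6195   0.345 ]
 [286.      99.4528 106.       0.6354   0.3438]
 [255.6589 119.4649 299.       0.6074   0.3279]
 [284.9003 120.3422 301.       0.6332   0.3252]
 [255.0306 145.9864 294.       0.605    0.3041]
 [283.7759 146.9365 299.       0.6306   0.3014]
 [254.2397 172.2911 292.       0.6023   0.2801]
 [282.7536 172.6848 276.       0.6281   0.2779]
 [253.4867 196.92   300.       0.5995   0.2569]
 [281.7967 197.71   300.       0.6257   0.2543]]
```

Request:
jog_arm(
  motion=[
    {"x": 1.2, "y": -0.3, "z": 1, "ax": 0, "ay": 0, "az": 0},
    {"x": 1.3, "y": -0.3, "z": 2, "ax": 0, "ay": 0, "az": 0},
    {"x": 1.2, "y": -0.3, "z": 3, "ax": 0, "ay": 0, "az": 2},
    {"x": 0, "y": 0, "z": 3, "ax": 0, "ay": 0, "az": 0},
    {"x": 0, "y": 0, "z": 2.5, "ax": 0, "ay": 0, "az": 0},
  ],
)

```text
time_s: 24.7
tool_pos: [0.6144, 0.291, 0.0831]
tool_rot: [-179.9, 0.0, 84.2]
force: [0.4, 0.2, -0.0]
grip_width: 0.0868
grasp_force: 0.0
```

Request:
jog_arm(
  motion=[
    {"x": 0, "y": 0, "z": 1.8, "ax": 0, "ay": 0, "az": 0},
    {"x": 0, "y": 0, "z": 1.2, "ax": 0, "ay": 0, "az": 0},
    {"x": 0, "y": 0, "z": 0.6, "ax": 0, "ay": 0, "az": 0},
    {"x": 0, "y": 0, "z": 0.2, "ax": 0, "ay": 0, "az": 0},
    {"x": 0, "y": 0, "z": 0, "ax": 0, "ay": 0, "az": 0},
  ],
)

```text
time_s: 25.2
tool_pos: [0.6165, 0.2895, 0.0484]
tool_rot: [180.0, -0.0, 84.0]
force: [0.3, -0.2, 0.4]
grip_width: 0.0873
grasp_force: 0.0
```

Request:
jog_arm(
  motion=[
    {"x": 0, "y": 0, "z": 0, "ax": 0, "ay": 0, "az": 0},
    {"x": 0, "y": 0, "z": 0, "ax": 0, "ay": 0, "az": 0},
    {"x": 0, "y": 0, "z": 0, "ax": 0, "ay": 0, "az": 0},
    {"x": 0, "y": 0, "z": 0, "ax": 0, "ay": 0, "az": 0},
    {"x": 0, "y": 0, "z": 0, "ax": 0, "ay": 0, "az": 0},
  ],
  claw=-1,
  squeeze=35,
)

```text
time_s: 25.7
tool_pos: [0.6165, 0.2891, 0.0482]
tool_rot: [179.9, -0.0, 84.0]
force: [1.3, 0.8, 0.7]
grip_width: 0.0575
grasp_force: 35.0
```

Request:
jog_arm(
  motion=[
    {"x": 0, "y": 0, "z": 0, "ax": 0, "ay": 0, "az": 0},
    {"x": 0, "y": 0, "z": 0, "ax": 0, "ay": 0, "az": 0},
    {"x": 0, "y": 0, "z": 0, "ax": 0, "ay": 0, "az": 0},
    {"x": 0, "y": 0, "z": 0, "ax": 0, "ay": 0, "az": 0},
    {"x": 0, "y": 0, "z": 0, "ax": 0, "ay": 0, "az": 0},
  ],
)

```text
time_s: 26.2
tool_pos: [0.6165, 0.2891, 0.0482]
tool_rot: [180.0, -0.0, 84.0]
force: [1.1, 0.2, 2.7]
grip_width: 0.0578
grasp_force: 35.0
```

```bash
python3 - <<'E'
from h import *
tool()
plan([(.617,.289,.20,84,5),(.425,.368,.17,105,10)])
E
```

```text
t 26.2 pos [0.6165 0.2891 0.0482] rot [179.9526  -0.0197  84.029 ] w 0.057800155006329366
[{"x": -0.0, "y": 0.01, "z": -3.04, "ax": 0.0, "ay": -0.0, "az": 0.0}, {"x": -0.0, "y": 0.02, "z": -3.03, "ax": 0.0, "ay": -0.0, "az": 0.0}, {"x": -0.0, "y": 0.01, "z": -3.04, "ax": 0.0, "ay": -0.0, "az": 0.0}, {"x": -0.0, "y": 0.01, "z": -3.03, "ax": 0.0, "ay": -0.0, "az": 0.0}, {"x": -0.0, "y": 0.01, "z": -3.04, "ax": 0.0, "ay": -0.0, "az": 0.0}]
[{"x": 0.59, "y": -1.99, "z": 0.3, "ax": 0.0, "ay": -0.0, "az": -2.1}, {"x": 0.65, "y": -1.97, "z": 0.3, "ax": 0.0, "ay": -0.0, "az": -2.1}, {"x": 0.73, "y": -1.94, "z": 0.3, "ax": 0.0, "ay": -0.0, "az": -2.1}, {"x": 0.8, "y": -1.92, "z": 0.29, "ax": 0.0, "ay": -0.0, "az": -2.1}, {"x": 0.87, "y": -1.88, "z": 0.3, "ax": 0.0, "ay": -0.0, "az": -2.1}]
[{"x": 0.94, "y": -1.85, "z": 0.3, "ax": 0.0, "ay": -0.0, "az": -2.1}, {"x": 1.01, "y": -1.82, "z": 0.3, "ax": 0.0, "ay": -0.0, "az": -2.1}, {"x": 1.07, "y": -1.78, "z": 0.3, "ax": 0.0, "ay": -0.0, "az": -2.1}, {"x": 1.14, "y": -1.74, "z": 0.3, "ax": 0.0, "ay": -0.0, "az": -2.1}, {"x": 1.2, "y": -1.69, "z": 0.29, "ax": 0.1, "ay": -0.0, "az": -2.1}]
```

Request:
jog_arm(
  motion=[
    {"x": 0, "y": 0, "z": -1, "ax": 0, "ay": 0, "az": 0},
    {"x": 0, "y": 0, "z": -2.5, "ax": 0, "ay": 0, "az": 0},
    {"x": 0, "y": 0, "z": -4, "ax": 0, "ay": 0, "az": 0},
    {"x": 0, "y": 0, "z": -4, "ax": 0, "ay": 0, "az": 0},
    {"x": 0, "y": 0, "z": -2.5, "ax": 0, "ay": 0, "az": 0},
  ],
)

```text
time_s: 26.7
tool_pos: [0.6163, 0.2893, 0.191]
tool_rot: [179.9, -0.1, 84.0]
force: [0.9, 0.4, -2.4]
grip_width: 0.0576
grasp_force: 35.0
```

Request:
jog_arm(
  motion=[
    {"x": 0.6, "y": -2, "z": -1, "ax": 0, "ay": 0, "az": -2.1},
    {"x": 0.7, "y": -2, "z": 0, "ax": 0, "ay": 0, "az": -2.1},
    {"x": 0.7, "y": -1.9, "z": 0, "ax": 0, "ay": 0, "az": -2.1},
    {"x": 0.8, "y": -1.9, "z": 0, "ax": 0, "ay": 0, "az": -2.1},
    {"x": 0.9, "y": -1.9, "z": 0, "ax": 0, "ay": 0, "az": -2.1},
  ],
)

```text
time_s: 27.2
tool_pos: [0.5184, 0.3289, 0.1973]
tool_rot: [-179.9, 0.1, 94.6]
force: [0.4, 0.8, -3.6]
grip_width: 0.0578
grasp_force: 35.0
```

Request:
jog_arm(
  motion=[
    {"x": 0.9, "y": -1.9, "z": 0, "ax": 0, "ay": 0, "az": -2.1},
    {"x": 1, "y": -1.8, "z": 0, "ax": 0, "ay": 0, "az": -2.1},
    {"x": 1.1, "y": -1.8, "z": 0, "ax": 0, "ay": 0, "az": -2.1},
    {"x": 1.1, "y": -1.7, "z": 0, "ax": 0, "ay": 0, "az": -2.1},
    {"x": 1.2, "y": -1.7, "z": 0, "ax": 0, "ay": 0, "az": -2.1},
  ],
)

```text
time_s: 27.7
tool_pos: [0.4225, 0.3686, 0.1978]
tool_rot: [-180.0, 0.0, 105.2]
force: [-0.8, -0.8, -3.2]
grip_width: 0.0577
grasp_force: 35.0
```

Request:
jog_arm(
  motion=[
    {"x": 0, "y": 0, "z": 0, "ax": 0, "ay": 0, "az": 0},
    {"x": 0, "y": 0, "z": 0, "ax": 0, "ay": 0, "az": 0},
    {"x": 0, "y": 0, "z": 0, "ax": 0, "ay": 0, "az": 0},
    {"x": 0, "y": 0, "z": 0, "ax": 0, "ay": 0, "az": 0},
    {"x": 0, "y": 0, "z": 0, "ax": 0, "ay": 0, "az": 0},
  ],
)

```text
time_s: 28.2
tool_pos: [0.4246, 0.3676, 0.1978]
tool_rot: [180.0, 0.0, 105.0]
force: [0.6, -0.5, -2.6]
grip_width: 0.0576
grasp_force: 35.0
```

```bash
python3 - <<'E'
from h import *
import pickle
tool();p=env.camera_params('wrist');im=env.read_camera('wrist')
pickle.dump(p,open('w9.pkl','wb'));a=im[:,:,::-1];cv2.imwrite('pics/w9.png',a)
cv2.imwrite('pics/c9.png',grid(a,175,100,200,150,4))
E
```

```text
t 28.2 pos [0.4246 0.3676 0.1978] rot [179.9908   0.0167 104.9562] w 0.05758016957267114
```

View pics/c9.png

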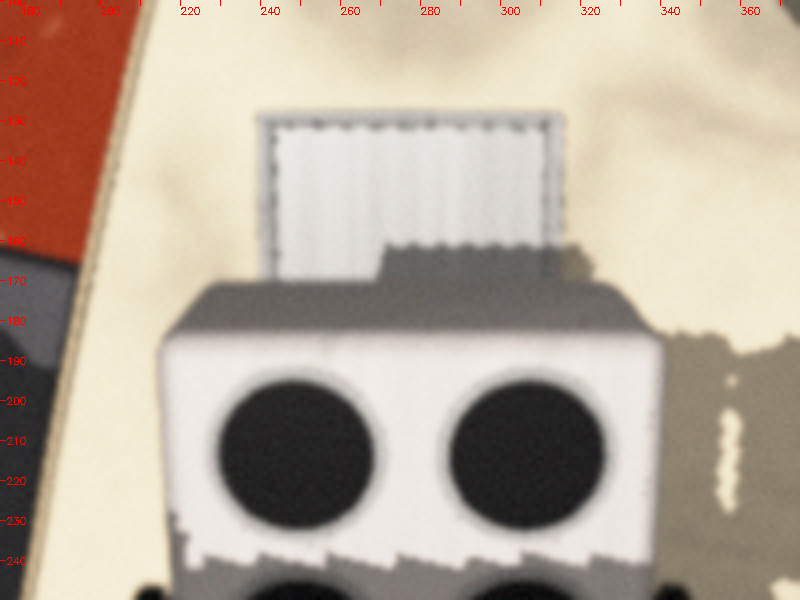

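The tray's far outer edge runs from (239.5,127.8) to (316.5,127.8). The block's far top edge runs from (215,183.7) to (341,183.7), parallel to it.

```bash
python3 - <<'E'
from h import *
import pickle
p=pickle.load(open('w9.pkl','rb'))
for n,e,z,h in(('tray',[(239.5,127.8),(316.5,127.8)],.01,.061),('blk',[(215,183.7),(341,183.7)],.2218,.05)):
    q=ray('wrist',e,z,p);d=q[1]-q[0];u=d/np.linalg.norm(d);c=q.mean(0)+np.array([u[1],-u[0],0])*h
    print(n,np.linalg.norm(d),np.degrees(np.arctan2(d[1],d[0])),c)
E
```

```text
tray 0.08240852203183552 14.955244108208191 [0.4231 0.3713 0.01  ]
blk 0.05542759124922752 14.95170190076201 [0.4234 0.3692 0.2218]
```

Request:
jog_arm(
  motion=[
    {"x": 0.1, "y": 0, "z": 2, "ax": 0, "ay": 0, "az": 0},
    {"x": 0, "y": 0, "z": 3.5, "ax": 0, "ay": 0, "az": 0},
    {"x": 0, "y": 0, "z": 3.5, "ax": 0, "ay": 0, "az": 0},
    {"x": 0, "y": 0, "z": 3, "ax": 0, "ay": 0, "az": 0},
    {"x": 0, "y": 0, "z": 2.3, "ax": 0, "ay": 0, "az": 0},
  ],
)

```text
time_s: 28.75
tool_pos: [0.4232, 0.3682, 0.0527]
tool_rot: [-179.9, 0.1, 105.0]
force: [0.2, 0.5, -3.3]
grip_width: 0.0577
grasp_force: 35.0
```

Request:
jog_arm(
  motion=[
    {"x": 0, "y": 0, "z": 1.6, "ax": 0, "ay": 0, "az": 0},
    {"x": 0, "y": 0, "z": 0.9, "ax": 0, "ay": 0, "az": 0},
    {"x": 0, "y": 0, "z": 0.6, "ax": 0, "ay": 0, "az": 0},
    {"x": 0, "y": 0, "z": 0.3, "ax": 0, "ay": 0, "az": 0},
    {"x": 0, "y": 0, "z": 0.2, "ax": 0, "ay": 0, "az": 0},
  ],
)

```text
time_s: 29.25
tool_pos: [0.4243, 0.3695, 0.0194]
tool_rot: [179.9, -0.0, 105.0]
force: [-0.6, 0.3, -2.9]
grip_width: 0.0578
grasp_force: 35.0
```

Request:
jog_arm(
  motion=[
    {"x": 0, "y": 0, "z": 0.2, "ax": 0, "ay": 0, "az": 0},
    {"x": 0, "y": 0, "z": 0.1, "ax": 0, "ay": 0, "az": 0},
    {"x": 0, "y": 0, "z": 0, "ax": 0, "ay": 0, "az": 0},
    {"x": 0, "y": 0, "z": 0, "ax": 0, "ay": 0, "az": 0},
    {"x": 0, "y": 0, "z": 0, "ax": 0, "ay": 0, "az": 0},
  ],
)

```text
time_s: 29.75
tool_pos: [0.4238, 0.3692, 0.0161]
tool_rot: [180.0, -0.0, 105.0]
force: [0.2, -1.1, -2.5]
grip_width: 0.0576
grasp_force: 35.0
```

Another 0.8 mm down, then I'll let go, lift and check.

Request:
jog_arm(
  motion=[
    {"x": 0, "y": 0, "z": 0.05, "ax": 0, "ay": 0, "az": 0},
    {"x": 0, "y": 0, "z": 0.03, "ax": 0, "ay": 0, "az": 0},
    {"x": 0, "y": 0, "z": 0, "ax": 0, "ay": 0, "az": 0},
    {"x": 0, "y": 0, "z": 0, "ax": 0, "ay": 0, "az": 0},
    {"x": 0, "y": 0, "z": 0, "ax": 0, "ay": 0, "az": 0},
  ],
)

```text
time_s: 30.25
tool_pos: [0.4238, 0.3692, 0.0152]
tool_rot: [180.0, -0.0, 105.0]
force: [-0.8, 0.2, -1.2]
grip_width: 0.0579
grasp_force: 35.0
```

Request:
jog_arm(
  motion=[
    {"x": 0, "y": 0, "z": 0, "ax": 0, "ay": 0, "az": 0},
    {"x": 0, "y": 0, "z": 0, "ax": 0, "ay": 0, "az": 0},
    {"x": 0, "y": 0, "z": 0, "ax": 0, "ay": 0, "az": 0},
    {"x": 0, "y": 0, "z": 0, "ax": 0, "ay": 0, "az": 0},
    {"x": 0, "y": 0, "z": 0, "ax": 0, "ay": 0, "az": 0},
  ],
  claw=0.8,
)

```text
time_s: 30.75
tool_pos: [0.4238, 0.3692, 0.0152]
tool_rot: [180.0, -0.0, 105.0]
force: [-0.4, -0.1, 0.3]
grip_width: 0.0778
grasp_force: 0.0
```

Request:
jog_arm(
  motion=[
    {"x": 0, "y": 0, "z": 0, "ax": 0, "ay": 0, "az": 0},
    {"x": 0, "y": 0, "z": -1, "ax": 0, "ay": 0, "az": 0},
    {"x": 0, "y": 0, "z": -2, "ax": 0, "ay": 0, "az": 0},
    {"x": 0, "y": 0, "z": -4, "ax": 0, "ay": 0, "az": 0},
    {"x": 0, "y": 0, "z": -4, "ax": 0, "ay": 0, "az": 0},
  ],
  claw=1,
)

```text
time_s: 31.25
tool_pos: [0.4233, 0.3686, 0.1264]
tool_rot: [-179.9, 0.0, 105.0]
force: [1.7, 0.9, 0.6]
grip_width: 0.0869
grasp_force: 0.0
```

Request:
jog_arm(
  motion=[
    {"x": -1, "y": 0, "z": -4, "ax": 0, "ay": 0, "az": 0},
    {"x": -1, "y": 0, "z": -4, "ax": 0, "ay": 0, "az": 0},
    {"x": 0, "y": 0, "z": -2, "ax": 0, "ay": 0, "az": 0},
    {"x": 0, "y": 0, "z": 0, "ax": 0, "ay": 0, "az": 0},
    {"x": 0, "y": 0, "z": 0, "ax": 0, "ay": 0, "az": 0},
  ],
)

```text
time_s: 31.75
tool_pos: [0.4288, 0.3498, 0.2255]
tool_rot: [180.0, -0.0, 105.0]
force: [-0.8, 0.6, -0.6]
grip_width: 0.0873
grasp_force: 0.0
```

```bash
python3 - <<'E'
from h import *
tool();p=env.camera_params('wrist');im=env.read_camera('wrist');cv2.imwrite('pics/w10.png',im[:,:,::-1])
uv,a,w=holes(im,p,.039,(210,90,350,245))
print(len(uv),np.c_[uv,a,w[:,:2]]);print(w.mean(0))
plan([(.616,.252,.17,86,10)])
E
```

```text
t 31.75 pos [0.4288 0.3498 0.2255] rot [179.9614  -0.0388 105.0391] w 0.08728171919815644
8 [[265.2406 134.1274 212.       0.4002   0.4022]
 [289.6303 134.0758 211.       0.4252   0.409 ]
 [265.3775 156.2745 204.       0.4064   0.379 ]
 [289.4423 156.3077 208.       0.4314   0.3857]
 [265.5    177.7872 188.       0.4125   0.356 ]
 [289.2789 177.7526 190.       0.4376   0.3628]
 [265.7333 198.7476 210.       0.4187   0.3331]
 [289.0324 198.7454 216.       0.4437   0.3398]]
[0.422 0.371 0.039]
[{"x": -1.43, "y": 1.56, "z": 0.54, "ax": -0.0, "ay": 0.0, "az": 1.9}, {"x": -1.38, "y": 1.61, "z": 0.54, "ax": -0.0, "ay": 0.0, "az": 1.9}, {"x": -1.32, "y": 1.65, "z": 0.55, "ax": -0.0, "ay": 0.0, "az": 1.9}, {"x": -1.27, "y": 1.69, "z": 0.54, "ax": -0.0, "ay": 0.0, "az": 1.9}, {"x": -1.21, "y": 1.74, "z": 0.54, "ax": -0.0, "ay": 0.0, "az": 1.9}]
[{"x": -1.15, "y": 1.77, "z": 0.54, "ax": -0.0, "ay": 0.0, "az": 1.9}, {"x": -1.09, "y": 1.81, "z": 0.54, "ax": -0.0, "ay": 0.0, "az": 1.9}, {"x": -1.03, "y": 1.85, "z": 0.55, "ax": -0.0, "ay": 0.0, "az": 1.9}, {"x": -0.97, "y": 1.88, "z": 0.54, "ax": -0.1, "ay": 0.0, "az": 1.9}, {"x": -0.91, "y": 1.91, "z": 0.54, "ax": 0.0, "ay": 0.0, "az": 2.0}]
```

Request:
jog_arm(
  motion=[
    {"x": -1.4, "y": 1.6, "z": 0, "ax": 0, "ay": 0, "az": 1.9},
    {"x": -1.4, "y": 1.6, "z": 0, "ax": 0, "ay": 0, "az": 1.9},
    {"x": -1.3, "y": 1.6, "z": 0.5, "ax": 0, "ay": 0, "az": 1.9},
    {"x": -1.3, "y": 1.7, "z": 0.5, "ax": 0, "ay": 0, "az": 1.9},
    {"x": -1.2, "y": 1.7, "z": 0.5, "ax": 0, "ay": 0, "az": 1.9},
  ],
)

```text
time_s: 32.3
tool_pos: [0.5242, 0.2992, 0.2091]
tool_rot: [-180.0, 0.1, 95.3]
force: [0.1, 0.3, -0.9]
grip_width: 0.0873
grasp_force: 0.0
```

Request:
jog_arm(
  motion=[
    {"x": -1.2, "y": 1.8, "z": 0.5, "ax": 0, "ay": 0, "az": 1.9},
    {"x": -1.1, "y": 1.8, "z": 0.5, "ax": 0, "ay": 0, "az": 1.9},
    {"x": -1, "y": 1.9, "z": 0.5, "ax": 0, "ay": 0, "az": 1.9},
    {"x": -1, "y": 1.9, "z": 0.5, "ax": 0, "ay": 0, "az": 1.9},
    {"x": -0.9, "y": 1.9, "z": 0.5, "ax": 0, "ay": 0, "az": 2},
  ],
)

```text
time_s: 32.8
tool_pos: [0.6186, 0.2504, 0.1842]
tool_rot: [-180.0, 0.0, 85.7]
force: [0.4, -0.2, -0.4]
grip_width: 0.0871
grasp_force: 0.0
```

Request:
jog_arm(
  motion=[
    {"x": 0, "y": 0, "z": 1, "ax": 0, "ay": 0, "az": 0},
    {"x": 0, "y": 0, "z": 0.5, "ax": 0, "ay": 0, "az": 0},
    {"x": 0, "y": 0, "z": 0, "ax": 0, "ay": 0, "az": 0},
    {"x": 0, "y": 0, "z": 0, "ax": 0, "ay": 0, "az": 0},
    {"x": 0, "y": 0, "z": 0, "ax": 0, "ay": 0, "az": 0},
  ],
)

```text
time_s: 33.3
tool_pos: [0.6166, 0.2528, 0.1707]
tool_rot: [180.0, -0.1, 86.0]
force: [0.9, -0.6, -0.3]
grip_width: 0.0868
grasp_force: 0.0
```

```bash
python3 - <<'E'
from h import *
tool();p=env.camera_params('wrist');im=env.read_camera('wrist');cv2.imwrite('pics/w11.png',im[:,:,::-1])
uv,a,w=holes(im,p,.036,(210,50,350,245))
print(len(uv),np.c_[uv,a,w[:,:2]]);print(w.mean(0))
E
```

```text
t 33.3 pos [0.6166 0.2528 0.1707] rot [179.9727  -0.0585  86.0189] w 0.0867956215837649
24 [[273.6179  99.1382 123.       0.6185   0.3462]
 [293.7302  99.0952 126.       0.6365   0.3451]
 [253.5     99.5    120.       0.6005   0.3473]
 [253.521  117.5462 119.       0.5993   0.3309]
 [273.5847 117.3475 118.       0.6173   0.3296]
 [293.6833 117.3167 120.       0.6354   0.3285]
 [253.7458 135.5    118.       0.5982   0.3145]
 [273.6525 135.4153 118.       0.6162   0.3132]
 [293.7025 135.3636 121.       0.6344   0.312 ]
 [254.175  153.3417 120.       0.5972   0.298 ]
 [273.8966 153.1552 116.       0.6153   0.2968]
 [293.6303 153.3193 119.       0.6333   0.2955]
 [254.537  170.75   108.       0.5962   0.2817]
 [273.9459 170.6847 111.       0.6141   0.2805]
 [293.5    170.6379 116.       0.6322   0.2793]
 [254.3671 187.3734 158.       0.5946   0.2659]
 [274.2177 188.7258 124.       0.6131   0.2633]
 [293.5379 188.75   132.       0.6312   0.262 ]
 [293.3178 204.7664 107.       0.6301   0.2463]
 [255.1028 204.9626 107.       0.5938   0.2487]
 [274.1414 204.8384  99.       0.6119   0.2475]
 [255.5179 221.5625 112.       0.5927   0.2319]
 [274.3981 221.5243 103.       0.6109   0.2307]
 [293.2037 221.3241 108.       0.6291   0.2296]]
[0.6147 0.2885 0.036 ]
```

Request:
jog_arm(
  motion=[
    {"x": 1.1, "y": -0.1, "z": 1, "ax": 0, "ay": 0, "az": 0},
    {"x": 1.2, "y": -0.2, "z": 2, "ax": 0, "ay": 0, "az": 0},
    {"x": 1.1, "y": -0.1, "z": 3, "ax": 0, "ay": 0, "az": 0},
    {"x": 0, "y": 0, "z": 3, "ax": 0, "ay": 0, "az": 0},
    {"x": 0, "y": 0, "z": 2.7, "ax": 0, "ay": 0, "az": 0},
  ],
)

```text
time_s: 33.85
tool_pos: [0.6142, 0.2879, 0.051]
tool_rot: [-179.9, -0.0, 86.1]
force: [-0.7, 0.5, -0.8]
grip_width: 0.0871
grasp_force: 0.0
```

Request:
jog_arm(
  motion=[
    {"x": 0, "y": 0, "z": 1.9, "ax": 0, "ay": 0, "az": 0},
    {"x": 0, "y": 0, "z": 1.2, "ax": 0, "ay": 0, "az": 0},
    {"x": 0, "y": 0, "z": 0.7, "ax": 0, "ay": 0, "az": 0},
    {"x": 0, "y": 0, "z": 0.3, "ax": 0, "ay": 0, "az": 0},
    {"x": 0, "y": 0, "z": 0, "ax": 0, "ay": 0, "az": 0},
  ],
)

```text
time_s: 34.35
tool_pos: [0.6157, 0.2864, 0.0125]
tool_rot: [180.0, -0.0, 85.9]
force: [0.7, -0.3, 0.4]
grip_width: 0.0868
grasp_force: 0.0
```

Request:
jog_arm(
  motion=[
    {"x": 0, "y": 0, "z": 0, "ax": 0, "ay": 0, "az": 0},
    {"x": 0, "y": 0, "z": 0, "ax": 0, "ay": 0, "az": 0},
    {"x": 0, "y": 0, "z": 0, "ax": 0, "ay": 0, "az": 0},
    {"x": 0, "y": 0, "z": 0, "ax": 0, "ay": 0, "az": 0},
    {"x": 0, "y": 0, "z": 0, "ax": 0, "ay": 0, "az": 0},
  ],
  claw=-1,
  squeeze=50,
)

```text
time_s: 34.85
tool_pos: [0.6157, 0.2861, 0.0126]
tool_rot: [180.0, -0.0, 85.9]
force: [0.5, 0.2, 1.8]
grip_width: 0.0634
grasp_force: 50.0
```

Request:
jog_arm(
  motion=[
    {"x": 0, "y": 0, "z": 0, "ax": 0, "ay": 0, "az": 0},
    {"x": 0, "y": 0, "z": 0, "ax": 0, "ay": 0, "az": 0},
    {"x": 0, "y": 0, "z": 0, "ax": 0, "ay": 0, "az": 0},
    {"x": 0, "y": 0, "z": 0, "ax": 0, "ay": 0, "az": 0},
    {"x": 0, "y": 0, "z": 0, "ax": 0, "ay": 0, "az": 0},
  ],
)

```text
time_s: 35.35
tool_pos: [0.6157, 0.2861, 0.0126]
tool_rot: [180.0, -0.0, 85.9]
force: [0.5, 0.5, 4.6]
grip_width: 0.0635
grasp_force: 50.0
```

```bash
python3 - <<'E'
from h import *
tool()
plan([(.615,.287,.32,86,8),(.436,-.193,.32,97.5,17)])
E
```

```text
t 35.35 pos [0.6157 0.2861 0.0126] rot [179.9578  -0.0268  85.932 ] w 0.063534959468101
[{"x": 0.01, "y": -0.01, "z": -3.84, "ax": 0.0, "ay": -0.0, "az": -0.0}, {"x": 0.01, "y": -0.0, "z": -3.85, "ax": 0.0, "ay": -0.0, "az": -0.0}, {"x": 0.02, "y": -0.01, "z": -3.84, "ax": 0.0, "ay": -0.0, "az": -0.0}, {"x": 0.01, "y": -0.01, "z": -3.84, "ax": 0.0, "ay": -0.0, "az": -0.0}, {"x": 0.01, "y": -0.01, "z": -3.84, "ax": 0.0, "ay": -0.0, "az": -0.0}]
[{"x": 0.01, "y": -0.0, "z": -3.85, "ax": 0.0, "ay": -0.0, "az": -0.1}, {"x": 0.01, "y": -0.01, "z": -3.84, "ax": 0.0, "ay": -0.0, "az": 0.0}, {"x": 0.02, "y": -0.01, "z": -3.84, "ax": 0.0, "ay": -0.0, "az": 0.0}, {"x": -2.89, "y": -0.85, "z": -0.0, "ax": 0.0, "ay": -0.0, "az": -0.7}, {"x": -2.88, "y": -0.89, "z": -0.0, "ax": 0.0, "ay": -0.0, "az": -0.6}]
[{"x": -2.87, "y": -0.93, "z": -0.01, "ax": 0.0, "ay": -0.0, "az": -0.7}, {"x": -2.86, "y": -0.95, "z": 0.0, "ax": 0.0, "ay": -0.0, "az": -0.7}, {"x": -2.84, "y": -0.99, "z": -0.0, "ax": 0.0, "ay": -0.0, "az": -0.7}, {"x": -2.84, "y": -1.02, "z": -0.0, "ax": 0.0, "ay": -0.0, "az": -0.6}, {"x": -2.82, "y": -1.06, "z": -0.01, "ax": 0.0, "ay": -0.0, "az": -0.7}]
[{"x": -2.81, "y": -1.09, "z": 0.0, "ax": 0.0, "ay": -0.0, "az": -0.7}, {"x": -2.8, "y": -1.12, "z": 0.0, "ax": 0.0, "ay": -0.0, "az": -0.7}, {"x": -2.78, "y": -1.16, "z": -0.0, "ax": 0.0, "ay": -0.0, "az": -0.6}, {"x": -2.77, "y": -1.18, "z": -0.0, "ax": 0.0, "ay": -0.0, "az": -0.7}, {"x": -2.76, "y": -1.22, "z": -0.01, "ax": 0.0, "ay": -0.0, "az": -0.7}]
[{"x": -2.74, "y": -1.26, "z": 0.0, "ax": 0.0, "ay": -0.0, "az": -0.7}, {"x": -2.72, "y": -1.28, "z": -0.0, "ax": 0.0, "ay": -0.0, "az": -0.6}, {"x": -2.71, "y": -1.32, "z": -0.0, "ax": 0.0, "ay": -0.0, "az": -0.7}, {"x": -2.7, "y": -1.35, "z": -0.0, "ax": 0.0, "ay": -0.0, "az": -0.7}, {"x": -2.68, "y": -1.38, "z": -0.01, "ax": 0.0, "ay": -0.0, "az": -0.7}]
```

Request:
jog_arm(
  motion=[
    {"x": 0, "y": 0, "z": -0.5, "ax": 0, "ay": 0, "az": 0},
    {"x": 0, "y": 0, "z": -1.5, "ax": 0, "ay": 0, "az": 0},
    {"x": 0, "y": 0, "z": -3, "ax": 0, "ay": 0, "az": 0},
    {"x": 0, "y": 0, "z": -4, "ax": 0, "ay": 0, "az": 0},
    {"x": 0, "y": 0, "z": -4, "ax": 0, "ay": 0, "az": 0},
  ],
)

```text
time_s: 35.85
tool_pos: [0.614, 0.2854, 0.1423]
tool_rot: [-179.8, 0.1, 85.9]
force: [-0.3, 0.0, -5.7]
grip_width: 0.0633
grasp_force: 50.0
```

Request:
jog_arm(
  motion=[
    {"x": 0, "y": 0, "z": -4, "ax": 0, "ay": 0, "az": 0},
    {"x": 0, "y": 0, "z": -4, "ax": 0, "ay": 0, "az": 0},
    {"x": 0, "y": 0, "z": -4, "ax": 0, "ay": 0, "az": 0},
    {"x": 0, "y": 0, "z": -3, "ax": 0, "ay": 0, "az": 0},
    {"x": 0, "y": 0, "z": -2, "ax": 0, "ay": 0, "az": 0},
  ],
)

```text
time_s: 36.35
tool_pos: [0.6154, 0.2858, 0.315]
tool_rot: [179.9, -0.1, 85.9]
force: [0.0, 0.2, -5.8]
grip_width: 0.0638
grasp_force: 50.0
```

Request:
jog_arm(
  motion=[
    {"x": -1, "y": -0.3, "z": -0.7, "ax": 0, "ay": 0, "az": 0},
    {"x": -1.9, "y": -0.5, "z": 0, "ax": 0, "ay": 0, "az": -0.7},
    {"x": -2.9, "y": -0.9, "z": 0, "ax": 0, "ay": 0, "az": -0.6},
    {"x": -2.9, "y": -0.9, "z": 0, "ax": 0, "ay": 0, "az": -0.7},
    {"x": -2.9, "y": -1, "z": 0, "ax": 0, "ay": 0, "az": -0.7},
  ],
)

```text
time_s: 36.85
tool_pos: [0.5714, 0.1696, 0.3172]
tool_rot: [-179.8, 0.1, 88.6]
force: [-0.0, -0.8, -5.0]
grip_width: 0.064
grasp_force: 50.0
```

Request:
jog_arm(
  motion=[
    {"x": -2.8, "y": -1, "z": 0, "ax": 0, "ay": 0, "az": -0.7},
    {"x": -2.8, "y": -1, "z": 0, "ax": 0, "ay": 0, "az": -0.6},
    {"x": -2.8, "y": -1.1, "z": 0, "ax": 0, "ay": 0, "az": -0.7},
    {"x": -2.8, "y": -1.1, "z": 0, "ax": 0, "ay": 0, "az": -0.7},
    {"x": -2.8, "y": -1.1, "z": 0, "ax": 0, "ay": 0, "az": -0.7},
  ],
)

```text
time_s: 37.35
tool_pos: [0.5179, 0.0299, 0.3174]
tool_rot: [-179.8, 0.0, 92.0]
force: [0.1, -0.7, -5.6]
grip_width: 0.0634
grasp_force: 50.0
```

Request:
jog_arm(
  motion=[
    {"x": -2.8, "y": -1.2, "z": 0, "ax": 0, "ay": 0, "az": -0.6},
    {"x": -2.8, "y": -1.2, "z": 0, "ax": 0, "ay": 0, "az": -0.7},
    {"x": -2.8, "y": -1.2, "z": 0, "ax": 0, "ay": 0, "az": -0.7},
    {"x": -2.7, "y": -1.3, "z": 0, "ax": 0, "ay": 0, "az": -0.7},
    {"x": -2.7, "y": -1.3, "z": 0, "ax": 0, "ay": 0, "az": -0.6},
  ],
)

```text
time_s: 37.85
tool_pos: [0.4638, -0.1111, 0.3174]
tool_rot: [-179.8, -0.1, 95.3]
force: [0.2, -0.2, -6.0]
grip_width: 0.0631
grasp_force: 50.0
```

Request:
jog_arm(
  motion=[
    {"x": -2.7, "y": -1.3, "z": 1, "ax": 0, "ay": 0, "az": -0.7},
    {"x": -2.7, "y": -1.4, "z": 2, "ax": 0, "ay": 0, "az": -0.7},
    {"x": -1.5, "y": -0.8, "z": 2.5, "ax": 0, "ay": 0, "az": -0.7},
    {"x": -1, "y": -0.4, "z": 2.5, "ax": 0, "ay": 0, "az": 0},
    {"x": 0, "y": 0, "z": 1.5, "ax": 0, "ay": 0, "az": 0},
  ],
)

```text
time_s: 38.35
tool_pos: [0.432, -0.194, 0.2208]
tool_rot: [-179.7, -0.1, 97.2]
force: [-0.8, 0.5, -5.5]
grip_width: 0.0634
grasp_force: 50.0
```

Request:
jog_arm(
  motion=[
    {"x": 0, "y": 0, "z": 0.5, "ax": 0, "ay": 0, "az": 0},
    {"x": 0, "y": 0, "z": 0, "ax": 0, "ay": 0, "az": 0},
    {"x": 0, "y": 0, "z": 0, "ax": 0, "ay": 0, "az": 0},
    {"x": 0, "y": 0, "z": 0, "ax": 0, "ay": 0, "az": 0},
    {"x": 0, "y": 0, "z": 0, "ax": 0, "ay": 0, "az": 0},
  ],
)

```text
time_s: 38.85
tool_pos: [0.4364, -0.192, 0.2198]
tool_rot: [179.9, 0.0, 97.5]
force: [-0.6, 0.2, -4.9]
grip_width: 0.0636
grasp_force: 50.0
```

```bash
python3 - <<'E'
from h import *
import pickle
tool();p=env.camera_params('wrist');im=env.read_camera('wrist')
pickle.dump(p,open('w12.pkl','wb'));a=im[:,:,::-1];cv2.imwrite('pics/w12.png',a)
cv2.imwrite('pics/c12.png',grid(a,180,90,200,150,4))
E
```

```text
t 38.85 pos [ 0.4364 -0.192   0.2198] rot [179.9245   0.0156  97.4647] w 0.06355591270218894
```

View pics/c12.png

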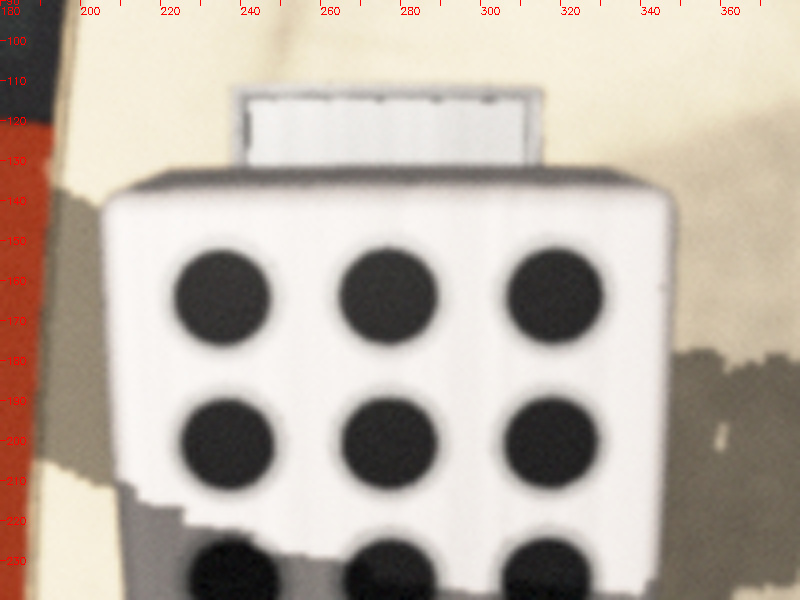

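The tray's far outer edge runs from (238.8,112.2) to (315.5,112.7). The held block's first hole row is at y≈164 (x 235.5 to 318.5) and its second at y≈201.

```bash
python3 - <<'E'
from h import *
import pickle
p=pickle.load(open('w12.pkl','rb'))
for n,e,z,h in(('tray',[(238.8,112.2),(315.5,112.7)],.01,.081),('blk r1',[(235.5,164.2),(318.5,164)],.2198+.0234,.0577),('r2',[(236.8,201),(318,200.8)],.2432,.0412)):
    q=ray('wrist',e,z,p);d=q[1]-q[0];u=d/np.linalg.norm(d);c=q.mean(0)+np.array([u[1],-u[0],0])*h
    print(n,np.linalg.norm(d),np.degrees(np.arctan2(d[1],d[0])),c)
E
```

```text
tray 0.0867370977955537 7.054651537006479 [ 0.4345 -0.1919  0.01  ]
blk r1 0.035889569793615045 7.574248894807132 [ 0.435  -0.1896  0.2432]
r2 0.03613194174893032 7.585825249579944 [ 0.4351 -0.1896  0.2432]
```

Request:
jog_arm(
  motion=[
    {"x": -0.2, "y": -0.1, "z": 2, "ax": 0, "ay": 0, "az": 0},
    {"x": 0, "y": 0, "z": 4, "ax": 0, "ay": 0, "az": 0},
    {"x": 0, "y": 0, "z": 4, "ax": 0, "ay": 0, "az": 0},
    {"x": 0, "y": 0, "z": 3.5, "ax": 0, "ay": 0, "az": 0},
    {"x": 0, "y": 0, "z": 2.5, "ax": 0, "ay": 0, "az": 0},
  ],
)

```text
time_s: 39.4
tool_pos: [0.4344, -0.1936, 0.0572]
tool_rot: [-179.9, -0.0, 97.5]
force: [-0.2, 1.0, -5.6]
grip_width: 0.0637
grasp_force: 50.0
```

Request:
jog_arm(
  motion=[
    {"x": 0, "y": 0, "z": 1.8, "ax": 0, "ay": 0, "az": 0},
    {"x": 0, "y": 0, "z": 1, "ax": 0, "ay": 0, "az": 0},
    {"x": 0, "y": 0, "z": 0.6, "ax": 0, "ay": 0, "az": 0},
    {"x": 0, "y": 0, "z": 0.4, "ax": 0, "ay": 0, "az": 0},
    {"x": 0, "y": 0, "z": 0.2, "ax": 0, "ay": 0, "az": 0},
  ],
)

```text
time_s: 39.9
tool_pos: [0.4359, -0.1942, 0.0195]
tool_rot: [179.9, 0.0, 97.4]
force: [0.1, -0.7, -5.7]
grip_width: 0.0635
grasp_force: 50.0
```

Request:
jog_arm(
  motion=[
    {"x": 0, "y": 0, "z": 0.2, "ax": 0, "ay": 0, "az": 0},
    {"x": 0, "y": 0, "z": 0.1, "ax": 0, "ay": 0, "az": 0},
    {"x": 0, "y": 0, "z": 0, "ax": 0, "ay": 0, "az": 0},
    {"x": 0, "y": 0, "z": 0, "ax": 0, "ay": 0, "az": 0},
    {"x": 0, "y": 0, "z": 0, "ax": 0, "ay": 0, "az": 0},
  ],
)

```text
time_s: 40.4
tool_pos: [0.4354, -0.1941, 0.0162]
tool_rot: [180.0, -0.0, 97.4]
force: [-0.2, 0.0, -5.2]
grip_width: 0.0635
grasp_force: 50.0
```

Request:
jog_arm(
  motion=[
    {"x": 0, "y": 0, "z": 0.05, "ax": 0, "ay": 0, "az": 0},
    {"x": 0, "y": 0, "z": 0, "ax": 0, "ay": 0, "az": 0},
    {"x": 0, "y": 0, "z": 0, "ax": 0, "ay": 0, "az": 0},
    {"x": 0, "y": 0, "z": 0, "ax": 0, "ay": 0, "az": 0},
    {"x": 0, "y": 0, "z": 0, "ax": 0, "ay": 0, "az": 0},
  ],
)

```text
time_s: 40.9
tool_pos: [0.4352, -0.1941, 0.0156]
tool_rot: [180.0, -0.0, 97.4]
force: [-0.0, -0.7, -5.7]
grip_width: 0.0636
grasp_force: 50.0
```

Request:
jog_arm(
  motion=[
    {"x": 0, "y": 0, "z": 0, "ax": 0, "ay": 0, "az": 0},
    {"x": 0, "y": 0, "z": 0, "ax": 0, "ay": 0, "az": 0},
    {"x": 0, "y": 0, "z": 0, "ax": 0, "ay": 0, "az": 0},
    {"x": 0, "y": 0, "z": 0, "ax": 0, "ay": 0, "az": 0},
    {"x": 0, "y": 0, "z": 0, "ax": 0, "ay": 0, "az": 0},
  ],
  claw=1,
)

```text
time_s: 41.4
tool_pos: [0.4355, -0.1942, 0.0158]
tool_rot: [180.0, 0.0, 97.4]
force: [-0.5, -0.7, -0.8]
grip_width: 0.086
grasp_force: 0.0
```

Request:
jog_arm(
  motion=[
    {"x": 0, "y": 0, "z": 0, "ax": 0, "ay": 0, "az": 0},
    {"x": 0, "y": 0, "z": -1, "ax": 0, "ay": 0, "az": 0},
    {"x": 0, "y": 0, "z": -2, "ax": 0, "ay": 0, "az": 0},
    {"x": 0, "y": 0, "z": -4, "ax": 0, "ay": 0, "az": 0},
    {"x": 0, "y": 0, "z": -4, "ax": 0, "ay": 0, "az": 0},
  ],
)

```text
time_s: 41.9
tool_pos: [0.4344, -0.1944, 0.1269]
tool_rot: [-179.9, 0.0, 97.4]
force: [0.7, 0.2, 0.1]
grip_width: 0.0868
grasp_force: 0.0
```

Request:
jog_arm(
  motion=[
    {"x": -1, "y": 0, "z": -4, "ax": 0, "ay": 0, "az": 0},
    {"x": -1, "y": 0, "z": -4, "ax": 0, "ay": 0, "az": 0},
    {"x": 0, "y": 0, "z": -2, "ax": 0, "ay": 0, "az": 0},
    {"x": 0, "y": 0, "z": 0, "ax": 0, "ay": 0, "az": 0},
    {"x": 0, "y": 0, "z": 0, "ax": 0, "ay": 0, "az": 0},
  ],
)

```text
time_s: 42.4
tool_pos: [0.4376, -0.2139, 0.2257]
tool_rot: [180.0, -0.0, 97.4]
force: [-0.2, -0.2, -0.9]
grip_width: 0.087
grasp_force: 0.0
```

```bash
python3 - <<'E'
from h import *
tool();p=env.camera_params('wrist');im=env.read_camera('wrist');cv2.imwrite('pics/w13.png',im[:,:,::-1])
uv,a,w=holes(im,p,.039,(210,80,350,245))
print(len(uv),a,w.mean(0),w.min(0),w.max(0))
cv2.imwrite('pics/s13.png',env.read_camera('scene')[:,:,::-1])
E
```

```text
t 42.4 pos [ 0.4376 -0.2139  0.2257] rot [179.954   -0.0268  97.4264] w 0.08701890256962089
24 [82 89 89 83 81 84 80 82 81 92 74 83 97 93 84 95 81 79 77 71 79 81 76 74] [ 0.4336 -0.1916  0.039 ] [ 0.408  -0.2517  0.039 ] [ 0.4593 -0.1317  0.039 ]
```

View pics/w13.png

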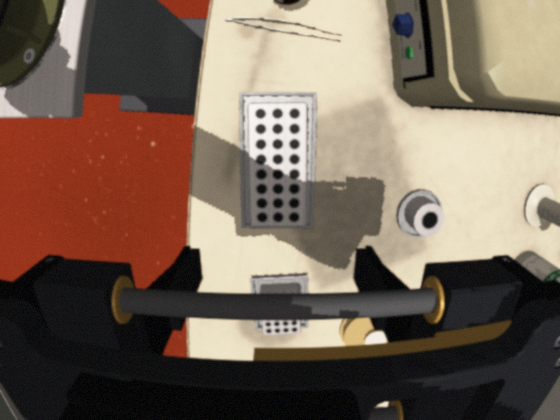

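The long block sits in its tray at (278,160) with an even margin all round: it measures (0.4336,-0.1916) against (0.4345,-0.1919) for the tray. The round block is in its dish at (425,215), the short block is in its tray at (280,305), and the arm is clear. I'll hand in the job.

```bash
python3 -c "
from cell import env
print(env.sign_off())"
```

```text
the job is handed in; nothing more can be done
None
```

All four blocks were placed flat in their own trays and let go, the brown bottle was left alone, and the job was handed in at about 42.5 s of the 115 s allowed; the hand-in call did not report a verdict.

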